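# Present the scoop level over the pot

## Task

Draw the steel scoop by its handle out of the slanted white stand, turn it level with its open side up, and keep holding it so with its bowl centred over the steel pot, about a hand's width above the rim, ready for a colleague to fill it. Finish while still holding it there, touching neither pot nor stand with the scoop, and do not shift the pot or the other things on the table.

Things in the scene. Friction and masses are not known exactly. Their poses are not given: they have to be found in the camera images.
- scoop: Small steel scoop, 181 mm long, 0.11 kg. +y runs from bowl to handle end, z out of the open side, x across. Origin mid-length, level with the bowl's underside. Bowl: y -85 to 0, 48 mm wide, z 1 to 21 mm. Handle: y 3 to 87, 12 mm wide in x, z 20 to 31 mm. Starts bowl down in the stand, 30 degrees from upright, handle leaning to the stand's -x; comes out along its own +y, free after 70 mm.
- scoop_grip (a point): Middle of the scoop's handle, where to grip it (scoop y +45 mm, z +25.5 mm); pinch across its 12 mm width, along the scoop's x (level, along the stand's y axis while it stands there). Its axes are the scoop's.
- scoop_bowl (a point): Middle of the underside of the scoop's bowl (scoop y -42.5 mm, z +1 mm). Its axes are the scoop's.
- stand: Fixed scoop stand: grey base plate 130 x 110 x 14 mm (x -43 to +87 mm from the origin) with a slanted white sleeve 64 mm wide, open at its upper end, 105 mm high. Origin on the table under the scoop's origin; z up; the handle leans to its -x side (roughly to the robot), the scoop's open side faces up and to +x. Left or right of the table's middle, turned up to 0.4 rad.
- pot: Loose round steel pot, 152 mm in diameter, 88 mm high, open at the top. Origin at the centre of its underside, z up. Stands on the other side of the table's middle from the stand.
- measuring_cup: Bystander: small clear measuring cup, 57 mm in diameter, 51 mm high, at the back; origin at the centre of its underside.
- jar: Bystander: jar with black lid, 66 mm in diameter, 90 mm high, at the back; origin at the centre of its underside.
- spice_jar: Bystander: white spice jar, 47 mm in diameter, 98 mm high, at the right, the nearest to the robot of the jars there; origin at the centre of its underside.

How it is judged:
By the outcome, as a careful person would: the job done as asked, in the order asked, and still so for the second after the job is handed in, while the arm keeps its last pose, push and grip.
It also fails if it takes over 32 s, if anything falls off the work surface, if the arm or the gripper's body presses on something with over 40 N, if the wrist force passes 120 N, or if a joint passes its speed limit or range.

## Robot

A 6-joint arm with a two-finger parallel gripper is mounted at the origin on the work surface; the furniture and walls round the work are solid. World frame = base frame: x ahead of the robot, y to its left, z up, the work surface at z = 0. Lengths are in m, angles in degrees, forces in N, time in s.
With the tool pointing down it reaches from about 0.35 to 0.8 m from the base axis. Payload 7.3 kg.
Tool frame: the origin (TCP) lies midway between the tips of the shut fingers; the grasp point (between the pads) lies 19 mm behind it; z points along the fingers, x is the direction in which the jaws open and shut, and the axes are right-handed (so a half turn about z gives the same grasp; the last joint's range is limited). The gripper opens to 85 mm and grips with 20 to 120 N. Pads are 22 mm wide; open, the fingers measure 114 mm over their backs; the gripper's body (76 mm by 85 mm) begins 54 mm behind the grasp point. The pads swing forward as they close: fully open they stand 13 mm farther back than shut.
Start: joints at [-75.401, 19.595, 87.324, -0, 73.075, -8.365], TCP at [0.205, -0.483, 0.231] pointing down, gripper open.
Joint ranges: [-145.02, 145.02], [-44.19, 115.74], [2.07, 154.8], [-57.11, 237.11], [16.16, 152.29], [-177.93, 177.93]. Speed limits (degrees/s): [147.25, 147.25, 180, 180, 180, 180].

## Interface

Orientations are given as a 3x3 rotation matrix whose columns are the frame's x, y, z axes.
In Python, from rig import sensors, eyes, bot, boxes_of, trace gives the robot as it stands.
- The arm moves only by the shell command python3 -m jog 'ROWS' [FORCE]. ROWS is JSON, a list of rows, each a list of 3 entries, a list of its own where there are three numbers: the closure, from -1 (fully open) to 1 (shut), then the shift along the tool's x, y, z as a fraction of full scale, then the turn about the tool's z as a fraction of full scale. A call has 1 to 8 rows; each row is the pose to reach, as a shift and turn from the pose commanded when the call began, along the tool's axes at that moment, turning the shorter way round; what a row does not reach only later rows make up. Full scale, the value 1, is 100 mm for a shift and pi rad for a turn. A row lasts 1/12 s, in which the tool goes at most 41.7 mm and 7.16 degrees, less where a joint would pass 70% of its speed; a pose out of reach is approached as far as the arm can. A call with a number of a shift or a turn outside -1 to 1 is refused whole. A call with a gripper value outside its range is refused whole. The fingers move at their own pace and stop on an object; FORCE is the grip in N (left out, the last holds). Time passes only in rows, so rows that repeat a pose let the fingers close. It gives the time, the measured TCP pose, the force and the opening at its end, in the units of the state.
- sensors.sense(): the state, without advancing time (a new reading comes with each control period).
- eyes.capture(name): name is "scene" or "side" or "wrist"; returns the picture (384x512x3 uint8, blue, green, red); there is no depth.
- eyes.calibration(name): a dict with "fx", "fy", "cx", "cy" (pixels), "xyz" and "attitude" of the camera in the world; the wrist camera has in their place "T_tool_cam" (4x4, takes a point from camera to tool coordinates, whose origin is the TCP and whose axes are the tool frame's). Camera axes: x right, y down, z forward; pixel columns grow to the right and rows downward; lengths in m; the calibration is good to about 2 mm. A picture is of the moment at which its call begins: read the wrist's pose just before it. calibration takes no time and is no camera call.
- bot.job_done(): hands the job in, once; it reports no verdict.
Trained networks look in the newest picture that a camera, given by its name, has taken for a name from the list of things; names that differ only in an ending like _2 or _b are one class to them, and where a whole thing is asked for, a point or a joint stands for the part that bears it (a point fixed in the world has none). Each returns a list of dicts, best first, with "confidence" (0 to 1); they miss things now and then, are a little off and sometimes report something else, mostly with a low value. They report only what shows in the picture. A call takes as long as a camera call.
- boxes_of(name, camera): "at" ([column, row] in pixels, amid what is visible of it).
- trace(name, camera): "region" (384x512 bool, what is visible of it) and "at" ([column, row] in pixels, amid what is visible of it).
The state is a dict: "time_s": time; "joints": joint angles; "joint_vel": joint speeds; "joint_torque": joint torques, N m; "eef_pos": TCP position; "ee_rot": TCP orientation; "force": force on the tool from outside, world axes, zero at the start; "ft_torque": the same for the moment, N m; "grip_width": opening from 0.0 (shut) to 1.0 (fully open).
Only numpy, scipy, OpenCV 4.12 (cv2) and the standard library are available. Lean on these libraries where they do the work, as an engineer would, in place of code of your own. Each camera call takes 0.05 s, during which the arm holds its last target.

## Working session

There is one attempt and no reset: what is moved stays moved. The work goes in short steps, Python scripts to look and compute and a shell command to move; the robot and the scene stay as the last step left them, time stands still between calls to the robot, and variables do not carry over. Pictures are saved under pics/ and viewed, and the job is handed in when it is done.

I'll start by reading the state and taking pictures from the fixed cameras.

```bash
ls; mkdir -p pics; python3 - <<'E'
from rig import sensors, eyes
import cv2, numpy as np
np.set_printoptions(precision=4,suppress=True)
s=sensors.sense()
for k in s: print(k,np.array(s[k]))
for n in ["scene","side"]:
    im=eyes.capture(n); cv2.imwrite(f"pics/{n}0.png",im); print(n,eyes.calibration(n))
print(eyes.calibration("wrist"))
E
```

```text
pics
time_s 0.0
joints [-75.3991  19.6372  87.3776   0.0006  73.0765  -8.3653]
joint_vel [-0.1381  0.0344 -0.0014  0.0677 -0.0309  0.0389]
joint_torque [ -0.0005 -43.3672 -24.6014  -0.0002   0.0079   0.    ]
eef_pos [ 0.2048 -0.483   0.2306]
ee_rot [[ 0.3902 -0.9207 -0.0004]
 [-0.9207 -0.3902  0.0015]
 [-0.0016 -0.0002 -1.    ]]
force [0.1634 0.2837 0.7403]
ft_torque [ 0.008   0.0027 -0.0229]
grip_width 1.0016623138068854
scene {'fx': 438.9622626567355, 'fy': 438.9622626567355, 'cx': 249.68929194200751, 'cy': 186.79672775593855, 'xyz': array([0.2525, 0.753 , 0.579 ]), 'attitude': array([[-0.9083, -0.1785,  0.3782],
       [-0.4177,  0.4318, -0.7994],
       [-0.0206, -0.8841, -0.4668]])}
side {'fx': 390.6549631560394, 'fy': 390.6549631560394, 'cx': 253.31821918842655, 'cy': 197.76494287888548, 'xyz': array([ 0.4678, -0.839 ,  0.4614]), 'attitude': array([[ 0.9833, -0.0626,  0.1712],
       [-0.1819, -0.3967,  0.8997],
       [ 0.0116, -0.9158, -0.4015]])}
{'fx': 270.1949710309724, 'fy': 270.1949710309724, 'cx': 253.13642204151745, 'cy': 197.4545424995556, 'T_tool_cam': array([[ 1.    , -0.0004, -0.    ,  0.001 ],
       [ 0.0004,  0.9521,  0.3058, -0.0786],
       [-0.0001, -0.3058,  0.9521, -0.1421],
       [ 0.    ,  0.    ,  0.    ,  1.    ]])}
```

View pics/scene0.png

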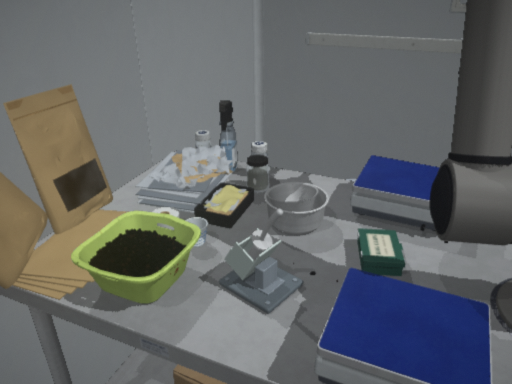

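View pics/side0.png

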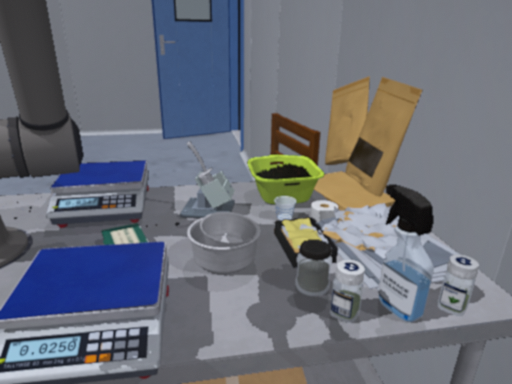

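The scene picture shows the stand with its slanted sleeve near (258,262) and the pot near (296,207). In the side picture the scoop handle rises near (197,160) and the pot is near (223,242). A jog can only shift the tool or turn it about its vertical z. So the 60° levelling has to be done by pivoting the scoop in the pads, with the bowl pressed on a free spot of the table. Next I'll run the detectors and build a rectified table map.

```bash
cat > h.py <<'E'
import numpy as np, cv2
from rig import sensors, eyes, bot, boxes_of, trace
np.set_printoptions(precision=4,suppress=True)
def cam(n,s=None):
    c=eyes.calibration(n); K=np.array([[c['fx'],0,c['cx']],[0,c['fy'],c['cy']],[0,0,1]])
    if n=="wrist":
        T=np.eye(4);T[:3,:3]=s['ee_rot'];T[:3,3]=s['eef_pos'];T=T@c['T_tool_cam'];return K,T[:3,:3],T[:3,3]
    return K,np.array(c['attitude']),np.array(c['xyz'])
def ray(C,p):
    K,R,t=C; d=R@np.linalg.solve(K,[p[0],p[1],1]); return t,d/np.linalg.norm(d)
def onz(C,p,z):
    t,d=ray(C,p); return t+d*(z-t[2])/d[2]
def tri(L):
    A=np.zeros((3,3));b=np.zeros(3);
    for C,p in L:
        t,d=ray(C,p);P=np.eye(3)-np.outer(d,d);A+=P;b+=P@t
    x=np.linalg.solve(A,b)
    return x,[np.linalg.norm((np.eye(3)-np.outer(d,d))@(x-t)) for t,d in (ray(C,p) for C,p in L)]
def proj(C,X):
    K,R,t=C; q=(np.atleast_2d(X)-t)@R@K.T; return q[:,:2]/q[:,2:]
def topdown(im,C,z=0,x0=0.1,x1=1.0,y0=-.6,y1=.6,res=.002):
    # rows: x decreasing downward ; cols: y decreasing rightward
    K,R,t=C
    xs=np.arange(x1,x0,-res);ys=np.arange(y1,y0,-res)
    Y,X=np.meshgrid(ys,xs);P=np.stack([X,Y,np.full_like(X,z)],-1).reshape(-1,3)
    q=proj(C,P).reshape(X.shape+(2,)).astype(np.float32)
    return cv2.remap(im,q[...,0],q[...,1],cv2.INTER_LINEAR)
E
python3 - <<'E'
from h import *
ims={n:eyes.capture(n) for n in ["scene","side"]}
for o in ["scoop","stand","pot","measuring_cup","jar","spice_jar"]:
    for n in ims:
        r=trace(o,n)
        for d in r[:2]:
            m=d['region'];ys,xs=np.nonzero(m)
            print(o,n,round(d['confidence'],2),np.array(d['at']),m.sum(), xs.min(),xs.max(),ys.min(),ys.max(), onz(cam(n),d['at'],0.05))
            np.save(f"pics/m_{o}_{n}.npy",m) if d is r[0] else 0
for n in ims:
    t=topdown(ims[n],cam(n)); 
    for v in range(0,600,50): cv2.line(t,(v,0),(v,449),(0,0,255) if v==300 else (90,90,90),1)
    for v in range(0,450,50): cv2.line(t,(0,v),(599,v),(90,90,90),1)
    cv2.imwrite(f"pics/top_{n}.png",t)
cv2.imwrite("pics/z1.png",cv2.resize(ims["scene"][190:320,190:340],None,fx=5,fy=4.6,interpolation=2))
cv2.imwrite("pics/z2.png",cv2.resize(ims["side"][130:280,150:280],None,fx=4.5,fy=4,interpolation=2))
E
```

```text
scoop scene 0.77 [265.5 238.7] 603 249 282 208 258 [0.5525 0.0471 0.05  ]
scoop side 0.55 [206.3 168.9] 301 187 213 142 184 [0.5383 0.328  0.05  ]
scoop side 0.29 [315.7 265.9] 1738 297 331 239 295 [ 0.7011 -0.2496  0.05  ]
stand scene 0.79 [257.9 277.3] 3356 219 302 236 312 [0.5168 0.168  0.05  ]
stand scene 0.33 [261.7 240.4] 650 248 282 209 259 [0.5574 0.0559 0.05  ]
stand side 0.76 [211.6 199.2] 1595 180 234 171 218 [0.5345 0.0906 0.05  ]
pot side 0.72 [318.8 265. ] 1758 296 331 239 295 [ 0.7079 -0.2476  0.05  ]
pot side 0.66 [222.2 242. ] 3449 188 259 212 272 [ 0.5375 -0.1324  0.05  ]
measuring_cup scene 0.78 [202.9 227.1] 294 186 207 217 246 [0.6971 0.0597 0.05  ]
measuring_cup side 0.97 [281.2 208.8] 423 274 295 196 219 [0.6988 0.0054 0.05  ]
jar scene 0.96 [260.4 176.2] 798 246 269 154 192 [ 0.68   -0.2198  0.05  ]
jar side 0.8 [317.  264.8] 1655 297 330 240 296 [ 0.7047 -0.2464  0.05  ]
spice_jar scene 0.65 [262.4 149.4] 219 251 267 141 155 [ 0.7479 -0.3916  0.05  ]
spice_jar side 0.66 [347.1 292.5] 1682 329 364 260 321 [ 0.7275 -0.3355  0.05  ]
```

View pics/top_scene.png

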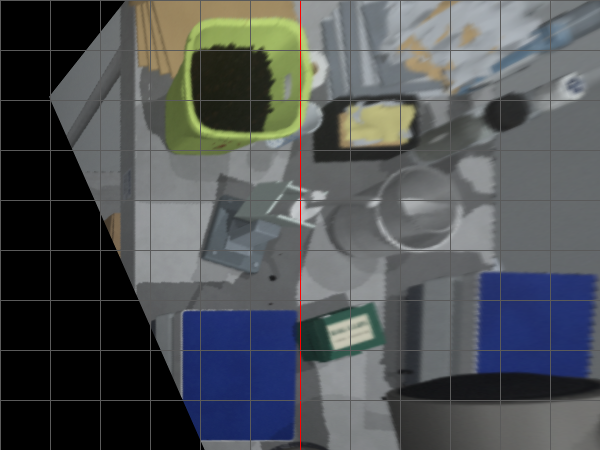

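View pics/top_side.png

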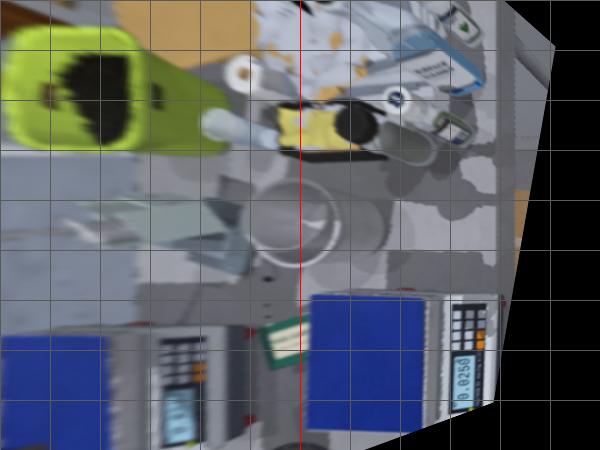

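View pics/z1.png

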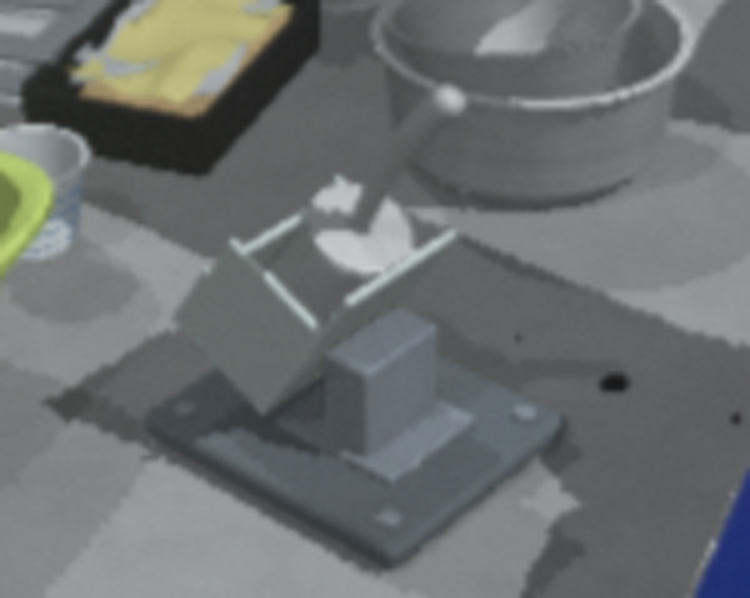

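View pics/z2.png

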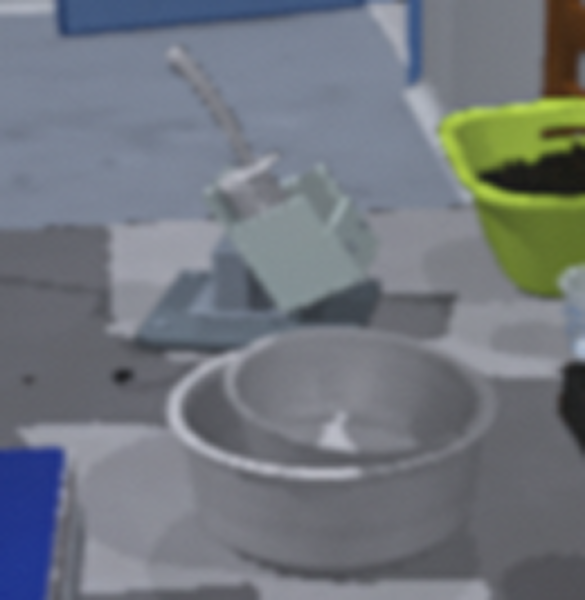

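The zooms show the handle end at scene (280,212) and side (189,144), with the plate corners visible. Now I'll measure the handle, stand pose, pot and the free lane.

```bash
python3 - <<'E'
from h import *
from scipy.optimize import least_squares
S,D=cam("scene"),cam("side")
z1=lambda u,v:(190+u/5-.4,190+v/4.6-.4); z2=lambda u,v:(150+u/4.5-.4,130+v/4-.4)
print("handle end",tri([(S,z1(452,100)),(D,z2(175,55))]))
print("plate corners top", [onz(S,z1(*c),.014) for c in [(148,414),(393,556),(563,421)]])
print("plate corners side", [onz(D,z2(*c),.014) for c in [(133,338),(185,275)]])
# pot: rim ellipse in both views; rim outer: scene mask via top view fit
def circ(C,pts,z):
    P=np.array([onz(C,p,z)[:2] for p in pts]); A=np.c_[2*P,np.ones(len(P))]; s=np.linalg.lstsq(A,(P**2).sum(1),rcond=None)[0]
    return s[:2],np.sqrt(s[2]+s[:2]@s[:2])
print("pot scene rim",circ(S,[z1(*p) for p in [(372,30),(385,55),(420,82),(480,100),(560,104),(630,90),(670,70),(690,40)]],.088))
print("pot side rim",circ(D,[z2(*p) for p in [(170,405),(185,435),(220,460),(270,475),(340,477),(410,467),(465,445),(492,410),(480,375),(440,350)]],.088))
m=np.load("pics/m_pot_side.npy")
# bystander points
for z in (.0,.05): print(onz(S,(380,235),z),onz(S,(362,265),z),onz(S,(404,268),z))
# scale heights: left-scale near corner, scene + side
E
```

```text
handle end (array([0.4843, 0.143 , 0.1864]), [np.float64(7.874080714484489e-05), np.float64(7.874080714498443e-05)])
plate corners top [array([0.6021, 0.1648, 0.014 ]), array([0.4808, 0.2049, 0.014 ]), array([0.4507, 0.1046, 0.014 ])]
plate corners side [array([0.4494, 0.0899, 0.014 ]), array([0.4827, 0.1871, 0.014 ])]
pot scene rim (array([ 0.5341, -0.087 ]), np.float64(0.0720539702989951))
pot side rim (array([ 0.5395, -0.1506]), np.float64(0.07241892070221939))
[ 0.3429 -0.1368  0.    ] [ 0.3574 -0.0097  0.    ] [ 0.276  -0.0337  0.    ]
[ 0.3351 -0.06    0.05  ] [0.3483 0.0561 0.05  ] [0.274  0.0342 0.05  ]
```

```bash
python3 - <<'E'
import cv2
a=cv2.imread("pics/scene0.png");b=cv2.imread("pics/side0.png")
cv2.imwrite("pics/z3.png",cv2.resize(a[150:384,300:512],None,fx=3,fy=2.5,interpolation=2))
cv2.imwrite("pics/z4.png",cv2.resize(b[150:384,0:200],None,fx=3,fy=2.5,interpolation=2))
E
```

```text
(no output)
```

View pics/z3.png

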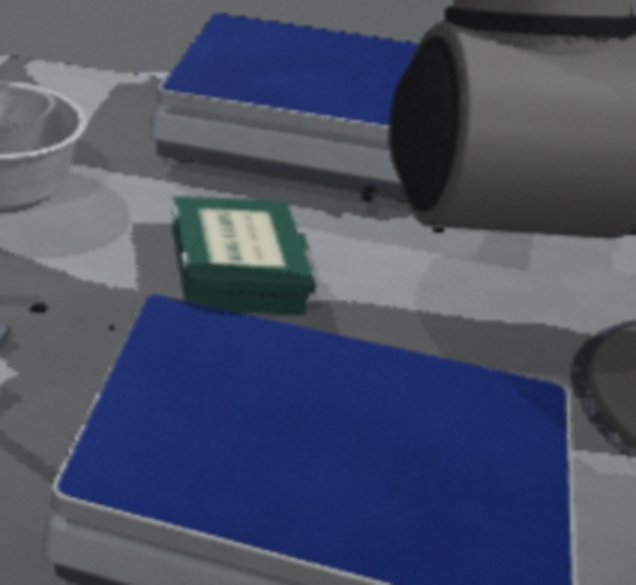

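View pics/z4.png

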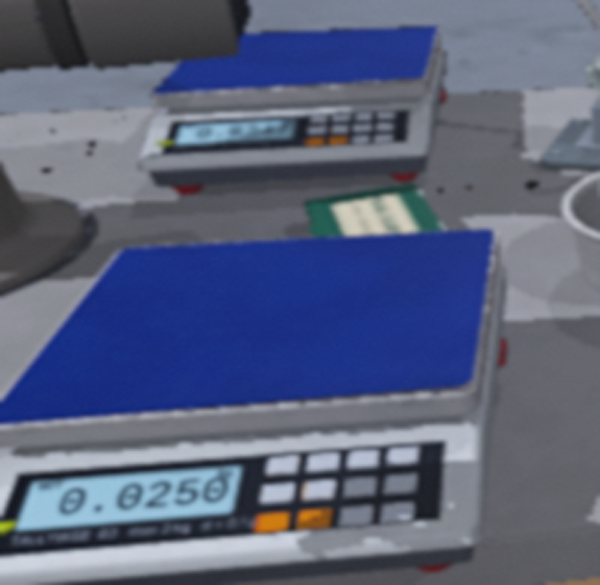

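The scene and side estimates of the pot centre disagree if its rim is at 88 mm. They agree if the rim is at about 70 mm. Before trusting either, I'll check on known references: crumbs on the table, and the jars.

```bash
python3 - <<'E'
from h import *
S,D=cam("scene"),cam("side")
z1=lambda u,v:(190+u/5-.4,190+v/4.6-.4); z2=lambda u,v:(150+u/4.5-.4,130+v/4-.4)
print("crumb",tri([(S,z1(613,383)),(D,z2(122,376))]))
print("crumb2",tri([(S,z1(737,418)),(D,z2(28,379))]))
for o in ["jar","spice_jar","measuring_cup"]:
    a=np.load(f"pics/m_{o}_scene.npy");b=np.load(f"pics/m_{o}_side.npy")
    for nm,f in [("top",lambda m:(np.nonzero(m)[1].mean(),np.nonzero(m)[0].min())),("bot",lambda m:(np.nonzero(m)[1].mean(),np.nonzero(m)[0].max()))]:
        print(o,nm,f(a),f(b),tri([(S,f(a)),(D,f(b))]))
m=np.load("pics/m_pot_side.npy");print(m.sum())
# measure pot base: near edge in side, from bottom outline
print("pot base near edge side", onz(D,z2(335,570),0),"scene near edge",onz(S,z1(530,205),0))
# jar lid etc. manual corner checks: left scale near corners: front-right top corner of blue plate
z3=lambda u,v:(300+u/3-.4,150+v/2.5-.4); z4=lambda u,v:(u/3-.4,150+v/2.5-.4)
print("Lscale corner far-right",tri([(S,z3(60,488)),(D,z4(437,28))]), "inner",tri([(S,z3(150,297)),(D,z4(420,82))]))
print("Rscale corner",tri([(S,z3(163,92)),(D,z4(492,232))]), tri([(S,z3(215,15)),(D,z4(475,385))]))
print("green",tri([(S,z3(176,200)),(D,z4(420,190))]),tri([(S,z3(190,268)),(D,z4(306,202))]))
E
```

```text
crumb (array([0.4432, 0.0594, 0.0028]), [np.float64(0.0009359538691932857), np.float64(0.0009359538691934028)])
crumb2 (array([0.3912, 0.0628, 0.003 ]), [np.float64(0.000550700853991791), np.float64(0.0005507008539917307)])
jar top (np.float64(257.577694235589), np.int64(154)) (np.float64(313.5087613293051), np.int64(240)) (array([ 0.6963, -0.2418,  0.1028]), [np.float64(0.001244019857932349), np.float64(0.0012440198579323277)])
jar bot (np.float64(257.577694235589), np.int64(192)) (np.float64(313.5087613293051), np.int64(296)) (array([ 0.7023, -0.2502, -0.0189]), [np.float64(0.0005003011569291274), np.float64(0.0005003011569291838)])
spice_jar top (np.float64(258.69406392694066), np.int64(141)) (np.float64(346.987514863258), np.int64(260)) (array([ 0.7279, -0.321 ,  0.1063]), [np.float64(0.0010550523620392388), np.float64(0.0010550523620393344)])
spice_jar bot (np.float64(258.69406392694066), np.int64(155)) (np.float64(346.987514863258), np.int64(321)) (array([ 0.7328, -0.3674,  0.0306]), [np.float64(0.01974801730209618), np.float64(0.019748017302096514)])
measuring_cup top (np.floa
[... 499 characters left out ...]
 0.    ]
Lscale corner far-right (array([0.3573, 0.3127, 0.0905]), [np.float64(0.00015370892755402422), np.float64(0.00015370892755408753)]) inner (array([0.3567, 0.1299, 0.0925]), [np.float64(0.0016165254666175254), np.float64(0.0016165254666175714)])
Rscale corner (array([ 0.4222, -0.1829,  0.0888]), [np.float64(0.00031886382884408805), np.float64(0.0003188638288441819)]) (array([ 0.4185, -0.3676,  0.0936]), [np.float64(0.0008776105794928196), np.float64(0.000877610579492703)])
green (array([ 0.3724, -0.0482,  0.0599]), [np.float64(0.006805485006477722), np.float64(0.00680548500647769)]) (array([ 0.3166, -0.0051,  0.033 ]), [np.float64(0.04007214917701742), np.float64(0.0400721491770173)])
```

The cameras agree with the table to within 3 mm. I'll fit the pot rim properly from fuller zooms of both pictures.

```bash
python3 - <<'E'
import cv2,numpy as np
a=cv2.imread("pics/scene0.png");b=cv2.imread("pics/side0.png")
A=cv2.resize(a[175:240,255:340],None,fx=6,fy=6,interpolation=2);B=cv2.resize(b[200:280,180:270],None,fx=6,fy=6,interpolation=2)
cv2.imwrite("pics/z5.png",A);cv2.imwrite("pics/z6.png",B)
E
```

```text
(no output)
```

View pics/z5.png

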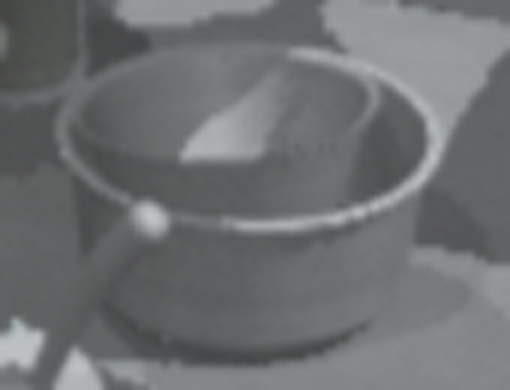

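View pics/z6.png

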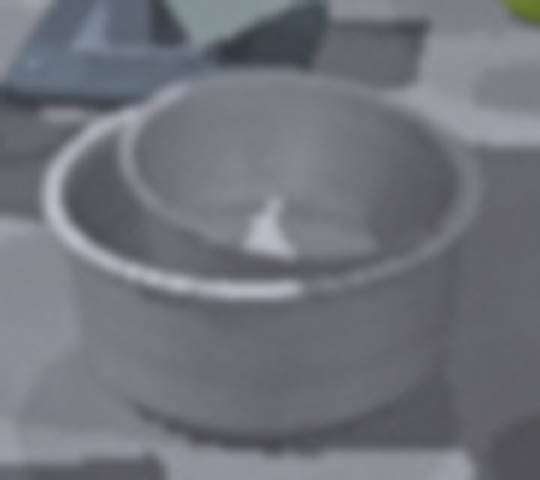

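```bash
python3 - <<'E'
from h import *
from scipy.optimize import least_squares
S,D=cam("scene"),cam("side")
a=np.array([(58,130),(75,165),(105,197),(145,215),(200,228),(270,232),(340,222),(400,195),(435,160),(445,130),(430,100),(395,75),(340,55),(290,45),(200,45),(110,70)])/6+[255-.4,175-.4]
b=np.array([(44,195),(60,232),(100,267),(160,290),(240,298),(310,293),(390,270),(445,240),(478,200),(480,160),(450,120),(390,88),(310,70),(240,70),(170,85),(100,115),(60,155)])/6+[180-.4,200-.4]
def res(p):
    th=np.linspace(0,2*np.pi,721); c=np.c_[p[0]+p[3]*np.cos(th),p[1]+p[3]*np.sin(th),np.full(721,p[2])]
    o=[]
    for C,q in((S,a),(D,b)):
        e=proj(C,c); k=np.linalg.norm(e[None]-q[:,None],axis=2); o.append(k.min(1))
    return np.concatenate(o)
for p0 in ([.54,-.12,.07,.075],[.54,-.12,.09,.075]):
    r=least_squares(res,p0,x_scale=.01,diff_step=1e-3); print(r.x, res(r.x).round(1))
E
```

```text
[ 0.5427 -0.1155  0.0714  0.0774] [0.9 1.1 0.2 0.3 0.3 0.3 0.1 0.8 1.1 0.1 0.2 0.1 0.4 0.4 0.6 0.9 0.6 0.2
 0.9 1.5 1.2 1.  0.2 0.2 0.4 0.2 0.5 1.2 1.8 1.7 1.  0.2 1. ]
[ 0.5427 -0.1155  0.0714  0.0774] [0.9 1.1 0.2 0.3 0.3 0.3 0.1 0.8 1.1 0.1 0.2 0.1 0.4 0.4 0.6 0.9 0.6 0.2
 0.9 1.5 1.2 1.  0.2 0.2 0.4 0.2 0.5 1.2 1.8 1.7 1.  0.2 1. ]
```

The pot centre is at (0.543, −0.116) with the rim at about 0.072 m. That disagrees with the stated 88 mm, so I'll recheck it from the wrist. The stand yaw is about −17.5° and the grip point is about (0.505, 0.139, 0.150). I'll move there to look down with the wrist camera.

```bash
python3 -m jog '[[-1,[-0.2,-0.25,-0.25],0],[-1,[-0.5,-0.55,-0.5],0],[-1,[-0.76,-0.865,-0.7],0],[-1,[-0.76,-0.865,-0.7],0]]'
python3 -m jog '[[-1,[-0.25,-0.3,0],0],[-1,[-0.5,-0.6,0],0],[-1,[-0.76,-0.865,0],0]]'
```

```text
time_s: 1.13
eef_pos: [0.2566, -0.3769, 0.3044]
ee_rot: [[0.392, -0.92, 0.003], [-0.92, -0.392, -0.003], [0.004, -0.001, -1.0]]
force: [0.5, -0.9, 1.0]
grip_width: 0.998
time_s: 1.38
eef_pos: [0.3054, -0.2748, 0.3012]
ee_rot: [[0.389, -0.921, 0.0], [-0.921, -0.389, -0.0], [0.001, -0.0, -1.0]]
force: [1.3, -0.2, -0.1]
grip_width: 1.002
```

```bash
python3 -m jog '[[-1,[-0.25,-0.3,0],0],[-1,[-0.5,-0.6,0],0],[-1,[-0.76,-0.865,0],0]]'
python3 -m jog '[[-1,[-0.25,-0.3,0],0],[-1,[-0.5,-0.6,0],0],[-1,[-0.76,-0.865,0],0]]'
python3 -m jog '[[-1,[-0.25,-0.3,0],0],[-1,[-0.5,-0.6,0],0],[-1,[-0.76,-0.865,0],0]]'
python3 -m jog '[[-1,[-0.25,-0.3,0],0.04],[-1,[-0.5,-0.6,0],0.08],[-1,[-0.76,-0.865,0],0.12],[-1,[-0.76,-0.865,0],0.16],[-1,[-0.76,-0.865,0],0.2],[-1,[-0.76,-0.865,0],0.225],[-1,[-0.76,-0.865,0],0.225],[-1,[-0.76,-0.865,0],0.225]]'
python3 - <<'E'
from h import *
s=sensors.sense(); im=eyes.capture("wrist"); cv2.imwrite("pics/w1.png",im)
print(s['eef_pos'],s['joints'])
np.save("pics/w1_pose.npy",np.c_[s['ee_rot'],s['eef_pos']])
for o in ["scoop_grip","stand","pot"]:
    for d in trace(o,"wrist")[:2]:
        ys,xs=np.nonzero(d['region']); print(o,d['confidence'],d['at'],xs.min(),xs.max(),ys.min(),ys.max())
E
```

```text
time_s: 1.63
eef_pos: [0.3555, -0.1708, 0.3013]
ee_rot: [[0.39, -0.921, 0.001], [-0.921, -0.39, -0.0], [0.001, -0.0, -1.0]]
force: [0.8, -0.5, -0.2]
grip_width: 0.998
time_s: 1.88
eef_pos: [0.4057, -0.0669, 0.3013]
ee_rot: [[0.39, -0.921, 0.001], [-0.921, -0.39, -0.0], [0.001, -0.001, -1.0]]
force: [0.9, -0.4, 0.7]
grip_width: 1.002
time_s: 2.13
eef_pos: [0.4558, 0.037, 0.3011]
ee_rot: [[0.39, -0.921, 0.001], [-0.921, -0.39, -0.0], [0.001, -0.0, -1.0]]
force: [1.4, -0.8, 0.9]
grip_width: 1.002
time_s: 2.8
eef_pos: [0.5049, 0.1388, 0.3009]
ee_rot: [[-0.298, -0.955, -0.0], [-0.955, 0.298, -0.0], [0.0, 0.0, -1.0]]
force: [0.2, -0.2, 0.2]
grip_width: 0.997
[0.5049 0.1388 0.3009] [  6.9888  16.9038  80.1533  -0.0126  82.9647 114.3273]
scoop_grip 0.96 [256.8, 159.9] 237 271 128 218
stand 0.62 [254.4, 132.7] 218 289 101 186
pot 0.63 [434.1, 79.8] 366 498 14 143
```

View pics/w1.png

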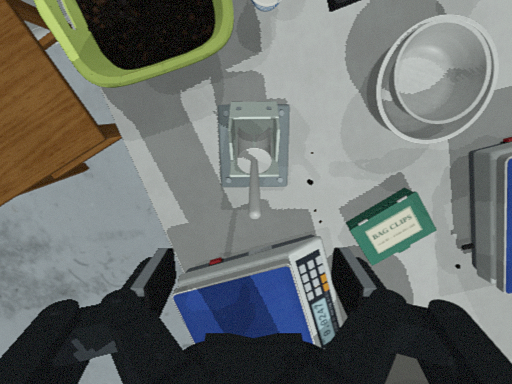

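The wrist picture shows the handle running from (255,155) up to its end at (254,213). The plate spans columns 219–289, the pot rim is centred near (438,78), and the green box is near (392,226). I'll combine the three views.

```bash
python3 - <<'E'
from h import *
from scipy.optimize import least_squares
S,D=cam("scene"),cam("side")
P=np.load("pics/w1_pose.npy"); W=cam("wrist",{'ee_rot':P[:,:3],'eef_pos':P[:,3]})
im=cv2.imread("pics/w1.png"); cv2.imwrite("pics/w1z.png",cv2.resize(im[90:230,200:310],None,fx=5,fy=4.2,interpolation=2))
cv2.imwrite("pics/w1p.png",cv2.resize(im[5:150,360:505],None,fx=4,fy=4,interpolation=2))
z1=lambda u,v:(190+u/5-.4,190+v/4.6-.4); z2=lambda u,v:(150+u/4.5-.4,130+v/4-.4)
print(tri([(S,z1(452,100)),(D,z2(175,55)),(W,(254,213))]))
for z in(.16,.186,.2): print(z,onz(W,(254,213),z))
print("plate",[onz(W,p,.014) for p in [(219,187),(287,187),(289,105),(222,105)]])
print("grip exp px",proj(W,[[.5044,.1367,.150],[.505,.1413,.15]]))
E
```

```text
(array([0.4847, 0.1432, 0.1862]), [np.float64(0.0004670187028516175), np.float64(0.000328426789173534), np.float64(0.0007531294870586497)])
0.16 [0.4758 0.1463 0.16  ]
0.186 [0.4854 0.1433 0.186 ]
0.2 [0.4906 0.1418 0.2   ]
plate [array([0.4828, 0.204 , 0.014 ]), array([0.4494, 0.0971, 0.014 ]), array([0.572 , 0.0608, 0.014 ]), array([0.602 , 0.1568, 0.014 ])]
grip exp px [[254.5215 184.6879]
 [250.4511 185.3763]]
```

View pics/w1z.png

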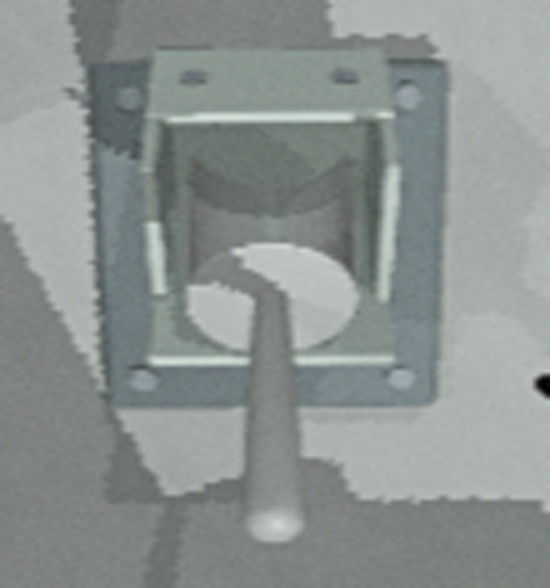

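View pics/w1p.png

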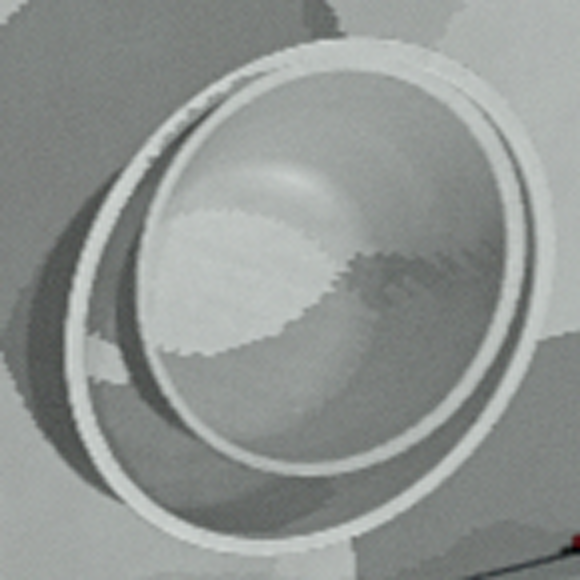

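All three views put the handle end at (0.485, 0.143, 0.186), and the plate gives yaw −17.4°. The grip point is therefore (0.505, 0.137, 0.150) with the jaws already along the stand's y. I'll go down to TCP z ≈ 0.130 and close.

```bash
python3 -m jog '[[-1,[0.02,0,0.3],0],[-1,[0.02,0,0.6],0],[-1,[0.02,0,0.9],0],[-1,[0.02,0,0.9],0]]'
python3 -m jog '[[-1,[0,0,0.25],0],[-1,[0,0,0.5],0],[-1,[0,0,0.7],0],[-1,[0,0,0.81],0],[-1,[0,0,0.81],0]]'
python3 - <<'E'
from h import *
s=sensors.sense(); im=eyes.capture("wrist"); cv2.imwrite("pics/w2.png",im)
cv2.imwrite("pics/d2.png",eyes.capture("side")[100:240,140:290].repeat(4,0).repeat(4,1))
print(s['eef_pos'],s['force'])
np.save("pics/w2_pose.npy",np.c_[s['ee_rot'],s['eef_pos']])
E
```

```text
time_s: 3.33
eef_pos: [0.5011, 0.1364, 0.2061]
ee_rot: [[-0.301, -0.954, -0.01], [-0.954, 0.301, -0.001], [0.004, 0.009, -1.0]]
force: [-0.8, -0.4, -0.2]
grip_width: 1.001
time_s: 3.75
eef_pos: [0.5036, 0.1368, 0.1294]
ee_rot: [[-0.301, -0.954, -0.003], [-0.954, 0.301, -0.0], [0.001, 0.003, -1.0]]
force: [-0.4, -0.1, 0.2]
grip_width: 0.998
[0.5036 0.1368 0.1294] [-0.366  -0.1236  0.2082]
```

View pics/w2.png

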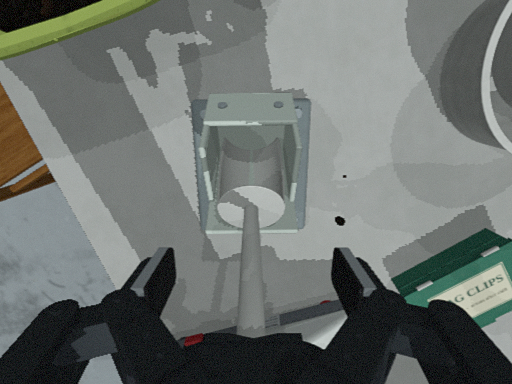

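View pics/d2.png

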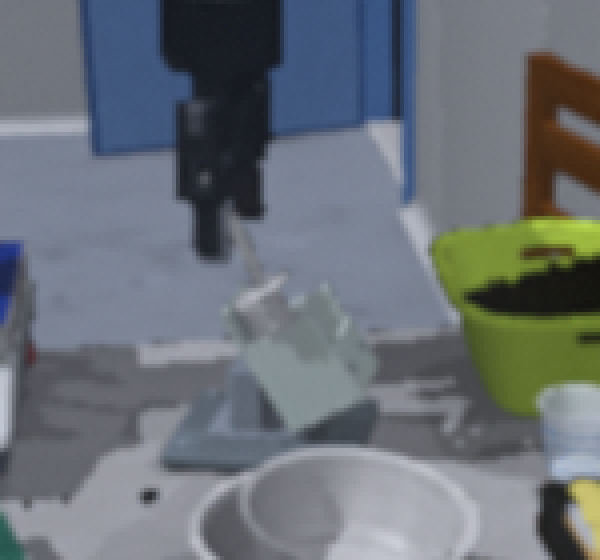

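```bash
python3 - <<'E'
from h import *
D=cam("side")
for X in ([.5047,.1369,.150],[.5036-.3*.05,.1368-.954*.05,.142],[.5036,.1368,.1484],[.4847,.1432,.186]): print((proj(D,X)-[140,100])*4)
P=np.load("pics/w2_pose.npy"); W=cam("wrist",{'ee_rot':P[:,:3],'eef_pos':P[:,3]})
print(proj(W,[[.5047,.1369,.150],[.5036,.1368,.1484]]))
E
```

```text
[[229.127  229.5197]]
[[207.5798 266.5307]]
[[227.5335 232.0135]]
[[194.4236 173.9252]]
[[251.2226 269.8756]
 [252.0596 269.8439]]
```

The handle lies midway between the pads in both the projection and the picture, so I'm closing now.

```bash
python3 -m jog '[[0.3,[0,0,0],0],[1,[0,0,0],0],[1,[0,0,0],0],[1,[0,0,0],0],[1,[0,0,0],0],[1,[0,0,0],0],[1,[0,0,0],0],[1,[0,0,0],0]]' 60
python3 - <<'E'
from h import *
s=sensors.sense(); im=eyes.capture("wrist"); cv2.imwrite("pics/w3.png",im)
print(s['grip_width'],s['force'])
cv2.imwrite("pics/d3.png",eyes.capture("side")[100:240,140:290].repeat(4,0).repeat(4,1))
E
```

```text
time_s: 4.52
eef_pos: [0.5044, 0.1371, 0.1306]
ee_rot: [[-0.301, -0.954, 0.001], [-0.954, 0.301, 0.0], [-0.0, -0.001, -1.0]]
force: [-0.5, -0.0, 1.7]
grip_width: 0.119
0.1185931391682698 [-0.4715 -0.0038  1.7276]
```

View pics/w3.png

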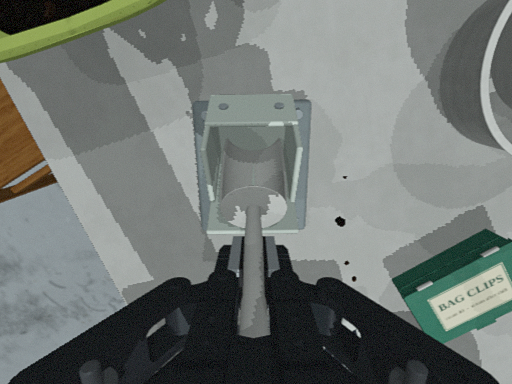

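View pics/d3.png

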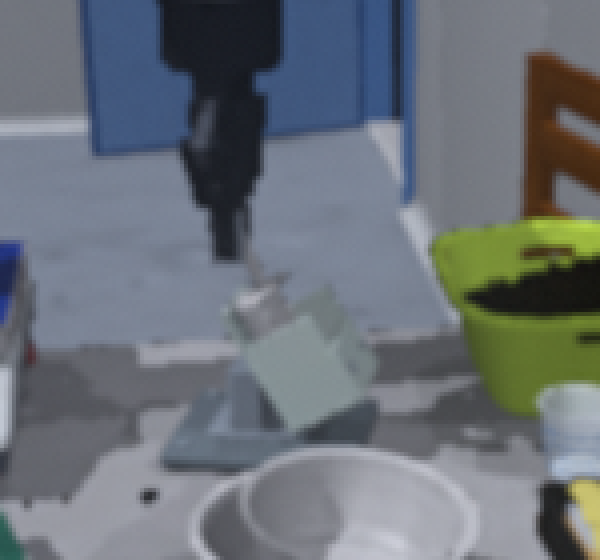

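The opening is 10 mm on the handle, so the grip holds. Next I draw the scoop out along its own +y, in tool axes y +0.5 and z −0.866 per unit.

```bash
python3 -m jog '[[1,[0,0.08,-0.139],0],[1,[0,0.16,-0.277],0],[1,[0,0.24,-0.416],0],[1,[0,0.32,-0.554],0],[1,[0,0.4,-0.693],0],[1,[0,0.48,-0.831],0],[1,[0,0.55,-0.953],0],[1,[0,0.55,-0.953],0]]'
python3 - <<'E'
from h import *
s=sensors.sense(); im=eyes.capture("wrist"); cv2.imwrite("pics/w4.png",im)
print(s['grip_width'],s['force'],s['eef_pos'])
cv2.imwrite("pics/d4.png",eyes.capture("side")[60:240,120:290].repeat(3,0).repeat(3,1))
cv2.imwrite("pics/s4.png",eyes.capture("scene"))
E
```

```text
time_s: 5.28
eef_pos: [0.4516, 0.154, 0.2274]
ee_rot: [[-0.301, -0.954, 0.003], [-0.954, 0.301, 0.0], [-0.001, -0.002, -1.0]]
force: [0.3, -0.3, -0.2]
grip_width: 0.118
0.11759157178137072 [ 0.3004 -0.345  -0.2392] [0.4516 0.154  0.2274]
```

View pics/w4.png

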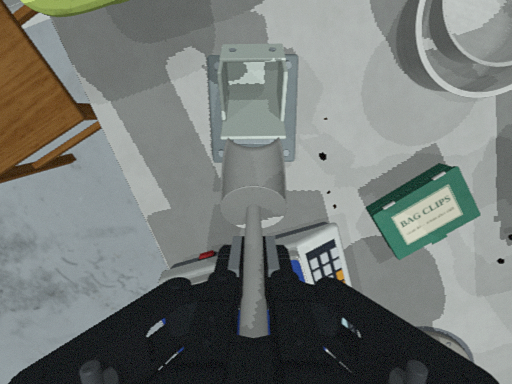

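View pics/d4.png

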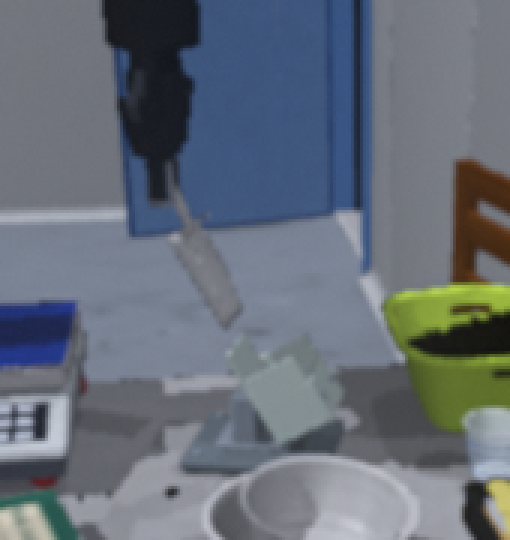

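View pics/s4.png

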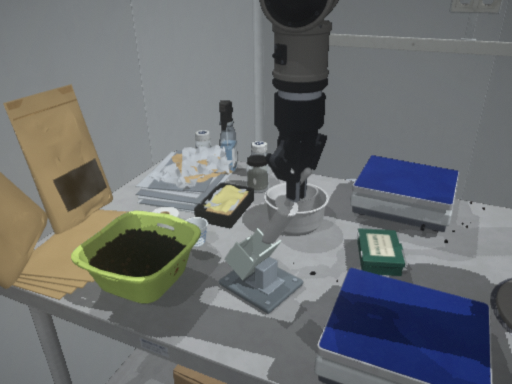

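The scoop came out cleanly and is still tilted about 30° from upright. The free table lane runs between the stand edge (y ≈ 0.07) and the pot edge (y ≈ −0.04), so I'll use y ≈ 0.018. I'll raise first, then cross, then turn the heading to +x.

```bash
python3 -m jog '[[1,[0,0,-0.25],0],[1,[0.1,0,-0.43],0],[1,[0.25,-0.2,-0.43],0],[1,[0.4,-0.4,-0.43],0],[1,[0.53,-0.58,-0.43],0],[1,[0.53,-0.58,-0.43],0]]'
python3 -m jog '[[1,[0.15,-0.2,0],-0.02],[1,[0.35,-0.4,0],-0.05],[1,[0.53,-0.58,0],-0.08],[1,[0.53,-0.58,0],-0.097],[1,[0.53,-0.58,0],-0.097],[1,[0.53,-0.58,0],-0.097]]'
python3 - <<'E'
from h import *
s=sensors.sense(); im=eyes.capture("wrist"); cv2.imwrite("pics/w5.png",im)
np.save("pics/w5_pose.npy",np.c_[s['ee_rot'],s['eef_pos']])
print(s['grip_width'],s['force'],s['eef_pos'],s['joints'])
cv2.imwrite("pics/d5.png",eyes.capture("side")[40:270,120:290].repeat(3,0)[:600].repeat(3,1)[:600])
E
```

```text
time_s: 5.93
eef_pos: [0.493, 0.0825, 0.267]
ee_rot: [[-0.304, -0.953, -0.001], [-0.953, 0.304, -0.002], [0.002, 0.001, -1.0]]
force: [0.3, -0.1, -1.0]
grip_width: 0.116
time_s: 6.43
eef_pos: [0.53, 0.0177, 0.2674]
ee_rot: [[-0.004, -1.0, -0.002], [-1.0, 0.004, 0.0], [-0.0, 0.002, -1.0]]
force: [-0.5, 0.5, -1.4]
grip_width: 0.12
0.12048635278925199 [-0.4527  0.4932 -1.383 ] [0.53   0.0177 0.2674] [-6.3726 18.7671 82.7416  0.0119 78.6284 83.835 ]
```

View pics/w5.png

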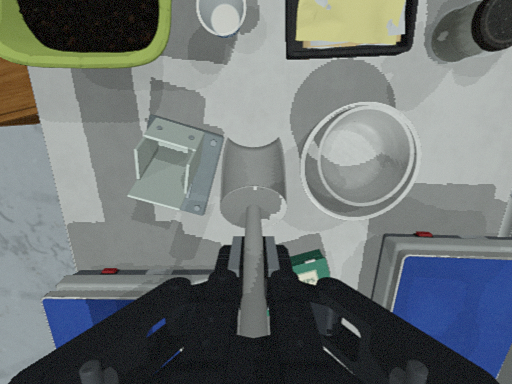

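View pics/d5.png

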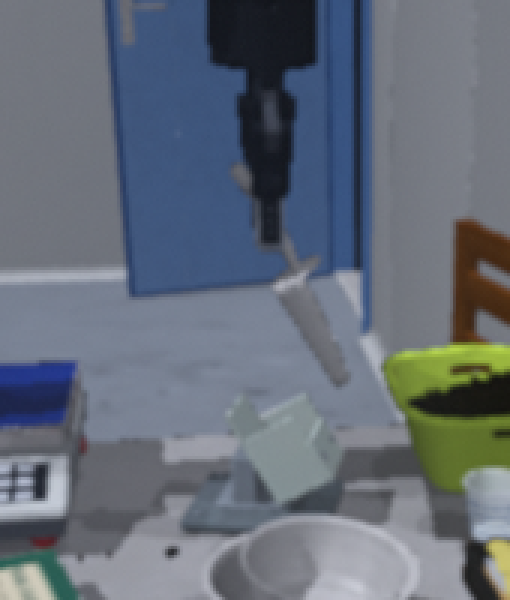

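The scoop is held over the lane, with the bowl's far end at (253,155) in the wrist picture. This view also shows the pot fully, with two concentric-looking rims centred near (360,160). I'll overlay the pot hypotheses and check lane clearance.

```bash
python3 - <<'E'
from h import *
P=np.load("pics/w5_pose.npy"); W=cam("wrist",{'ee_rot':P[:,:3],'eef_pos':P[:,3]})
im=cv2.imread("pics/w5.png")
big=cv2.resize(im[60:300,120:440],None,fx=2.4,fy=2.4,interpolation=2)
th=np.linspace(0,2*np.pi,100)
def dr(c,z,r,col):
    q=(proj(W,np.c_[c[0]+r*np.cos(th),c[1]+r*np.sin(th),0*th+z])-[120,60])*2.4
    cv2.polylines(big,[q.astype(np.int32)],True,col,1)
dr((.5427,-.1155),.0714,.0774,(0,0,255))
dr((.5427,-.1155),.088,.076,(0,255,0))
dr((.5427,-.1155),0,.052,(255,0,0))
# lane footprint of the bowl
q=(proj(W,[[.445,-.006,0],[.58,-.006,0],[.58,.042,0],[.445,.042,0]])-[120,60])*2.4
cv2.polylines(big,[q.astype(np.int32)],True,(0,255,255),1)
cv2.imwrite("pics/w5o.png",big)
print([onz(W,p,.0) for p in [(283,262),(323,250)]])
E
```

```text
[array([ 0.3596, -0.0337, -0.    ]), array([ 0.3826, -0.101 ,  0.    ])]
```

View pics/w5o.png

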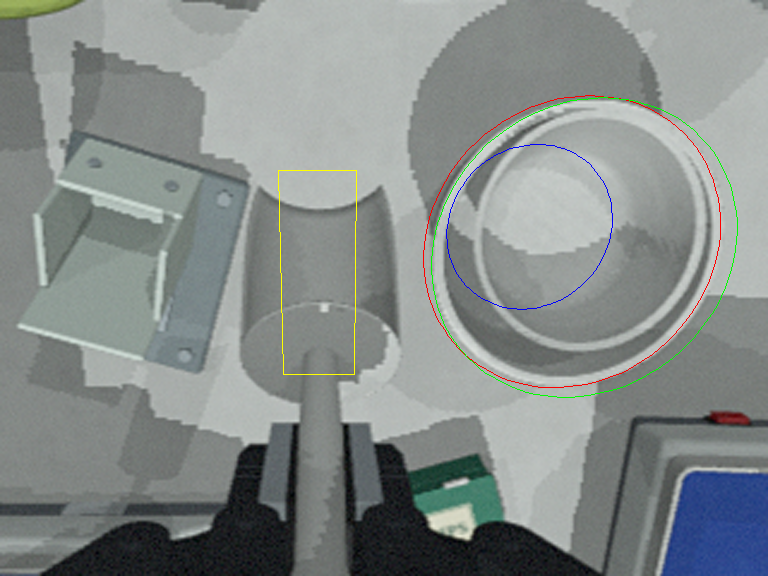

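The pot's wall circle fits the measured centre (0.543, −0.116) to about 2–3 mm. The smaller inner ring stands higher, which is consistent with an 88 mm top edge. The lane footprint is clear. I'll shift 6 mm towards the pot and lower until just above contact.

```bash
python3 -m jog '[[1,[0.06,0,0.25],0],[1,[0.06,0,0.55],0],[1,[0.06,0,0.85],0],[1,[0.06,0,0.99],0],[1,[0.06,0,0.99],0]]'
python3 -m jog '[[1,[0,0,0.2],0],[1,[0,0,0.4],0],[1,[0,0,0.5],0],[1,[0,0,0.5],0]]'
python3 - <<'E'
from h import *
s=sensors.sense(); print(s['grip_width'],s['force'],s['eef_pos'])
d=eyes.capture("side"); cv2.imwrite("pics/d6.png",cv2.resize(d[100:240,150:290],None,fx=4.2,fy=4.2,interpolation=2))
d=eyes.capture("scene"); cv2.imwrite("pics/s6.png",cv2.resize(d[100:320,200:360],None,fx=3,fy=2.7,interpolation=2))
E
```

```text
time_s: 6.95
eef_pos: [0.5279, 0.0126, 0.1662]
ee_rot: [[-0.001, -1.0, -0.007], [-1.0, 0.001, 0.001], [-0.001, 0.007, -1.0]]
force: [-0.2, -0.8, -1.8]
grip_width: 0.117
time_s: 7.28
eef_pos: [0.5295, 0.0121, 0.1185]
ee_rot: [[-0.001, -1.0, -0.003], [-1.0, 0.001, 0.0], [-0.0, 0.003, -1.0]]
force: [-0.5, -0.3, -1.2]
grip_width: 0.117
0.11705639181429349 [-0.4987 -0.2596 -1.2066] [0.5295 0.0121 0.1185]
```

View pics/d6.png

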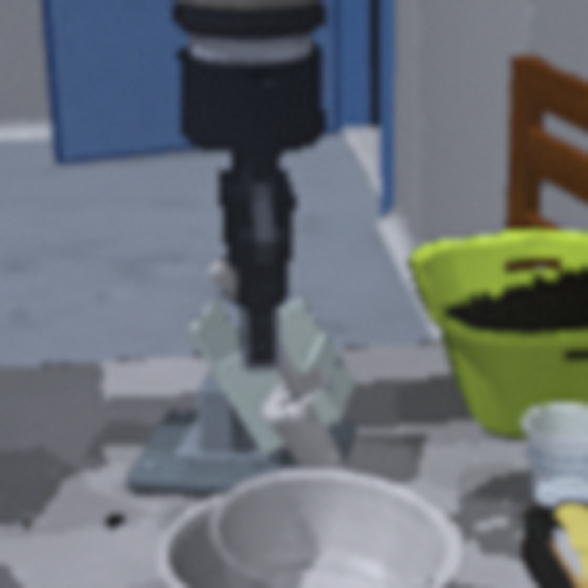

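View pics/s6.png

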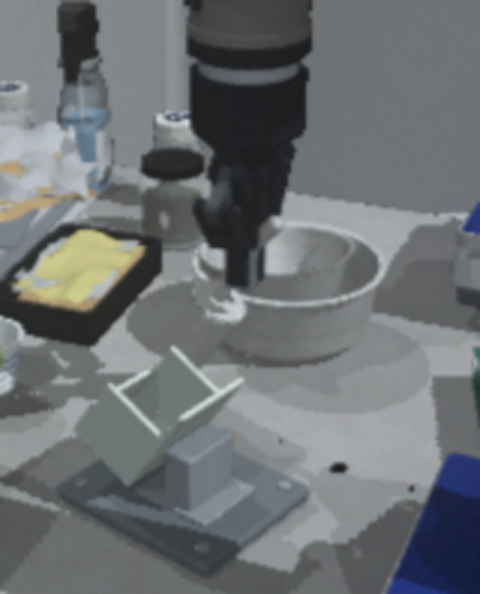

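No contact yet, with force about 1 N and the tip an estimated 12 mm up. Now I pivot: lower at reduced grip, then sweep the grip point on an arc about the bowl tip so the scoop rotates about the jaw axis.

```bash
python3 -m jog '[[1,[0,0,0.06],0],[1,[0,0.02,0.12],0],[1,[0,0.07,0.16],0],[1,[0,0.14,0.2],0],[1,[0,0.21,0.24],0],[1,[0,0.31,0.3],0],[1,[0,0.41,0.37],0],[1,[0,0.41,0.37],0]]' 30
python3 - <<'E'
from h import *
s=sensors.sense(); print(s['grip_width'],s['force'],s['eef_pos'])
d=eyes.capture("side"); cv2.imwrite("pics/d7.png",cv2.resize(d[100:240,150:290],None,fx=4.2,fy=4.2,interpolation=2))
d=eyes.capture("wrist"); cv2.imwrite("pics/w7.png",d)
E
```

```text
time_s: 8.05
eef_pos: [0.4879, 0.0117, 0.0828]
ee_rot: [[-0.001, -1.0, 0.001], [-1.0, 0.001, -0.0], [0.0, -0.001, -1.0]]
force: [-2.8, 0.4, 7.7]
grip_width: 0.119
0.11915228277395105 [-2.7972  0.3886  7.7255] [0.4879 0.0117 0.0828]
```

View pics/d7.png

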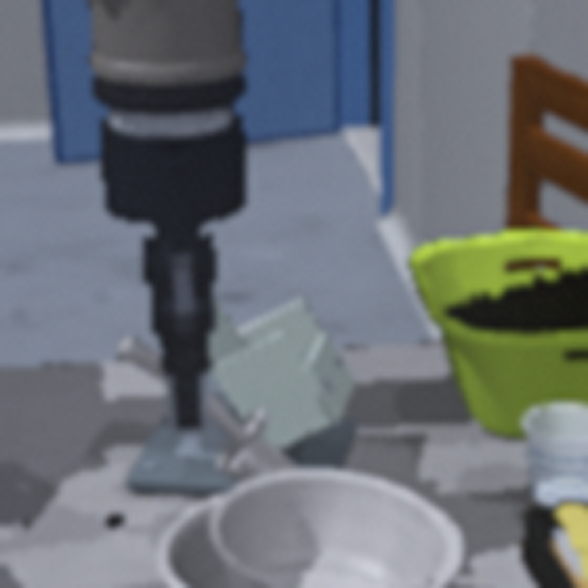

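View pics/w7.png

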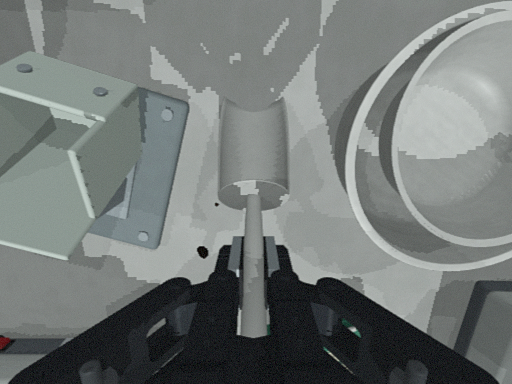

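The pivot works: the handle is now about 40° above level and the contact force is 8 N. Continuing the arc.

```bash
python3 -m jog '[[1,[0,0.09,0.08],0],[1,[0,0.17,0.16],0],[1,[0,0.24,0.25],0],[1,[0,0.3,0.34],0],[1,[0,0.36,0.44],0],[1,[0,0.41,0.54],0],[1,[0,0.41,0.54],0]]'
python3 - <<'E'
from h import *
s=sensors.sense(); print(s['grip_width'],s['force'],s['eef_pos'])
d=eyes.capture("side"); cv2.imwrite("pics/d8.png",cv2.resize(d[130:250,120:260],None,fx=4.2,fy=4.2,interpolation=2))
d=eyes.capture("wrist"); cv2.imwrite("pics/w8.png",d)
E
```

```text
time_s: 8.73
eef_pos: [0.4471, 0.0117, 0.0279]
ee_rot: [[-0.002, -1.0, -0.001], [-1.0, 0.002, 0.0], [-0.0, 0.001, -1.0]]
force: [-1.9, -0.3, 3.5]
grip_width: 0.118
0.11788427108995486 [-1.8596 -0.3392  3.4554] [0.4471 0.0117 0.0279]
```

View pics/d8.png

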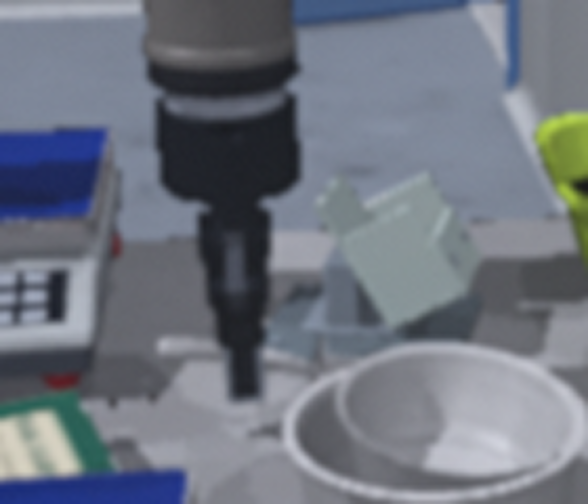

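View pics/w8.png

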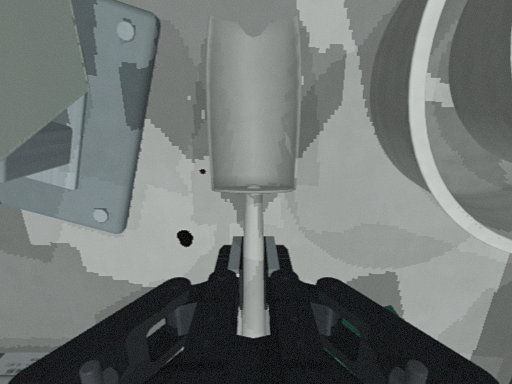

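It is now about 10° from level at 3.5 N. I'll finish gently onto the flat underside, watching the force.

```bash
python3 -m jog '[[1,[0,0.03,0.08],0],[1,[0,0.05,0.14],0],[1,[0,0.06,0.18],0],[1,[0,0.06,0.19],0],[1,[0,0.06,0.19],0]]'
python3 - <<'E'
from h import *
s=sensors.sense(); print(s['grip_width'],s['force'],s['ft_torque'],s['eef_pos'])
E
```

```text
time_s: 9.25
eef_pos: [0.4428, 0.0116, 0.0096]
ee_rot: [[-0.001, -1.0, 0.0], [-1.0, 0.001, -0.0], [0.0, -0.0, -1.0]]
force: [0.6, 0.0, 3.2]
grip_width: 0.119
0.11914321279402516 [0.6466 0.0333 3.2484] [-0.023  -0.4155 -0.0213] [0.4428 0.0116 0.0096]
```

```bash
python3 -m jog '[[1,[0,0,0.01],0],[1,[0,0,0.015],0],[1,[0,0,0.015],0]]'
python3 - <<'E'
from h import *
s=sensors.sense(); print(s['force'],s['ft_torque'],s['eef_pos'])
E
python3 -m jog '[[1,[0,0,0.01],0],[1,[0,0,0.015],0],[1,[0,0,0.015],0]]'
python3 - <<'E'
from h import *
s=sensors.sense(); print(s['force'],s['ft_torque'],s['eef_pos'])
d=eyes.capture("side"); cv2.imwrite("pics/d9.png",cv2.resize(d[180:240,150:230],None,fx=7,fy=7,interpolation=2))
d=eyes.capture("scene"); cv2.imwrite("pics/s9.png",cv2.resize(d[170:290,250:370],None,fx=5,fy=5,interpolation=2))
d=eyes.capture("wrist"); cv2.imwrite("pics/w9.png",d)
E
```

```text
time_s: 9.5
eef_pos: [0.4424, 0.0117, 0.0081]
ee_rot: [[-0.001, -1.0, -0.0], [-1.0, 0.001, -0.0], [0.0, 0.0, -1.0]]
force: [-0.7, -0.0, 4.3]
grip_width: 0.12
[-0.6784 -0.0175  4.3081] [-0.0494 -0.2719  0.0188] [0.4424 0.0117 0.0081]
time_s: 9.75
eef_pos: [0.442, 0.0117, 0.0064]
ee_rot: [[-0.001, -1.0, -0.001], [-1.0, 0.001, 0.0], [-0.0, 0.001, -1.0]]
force: [-1.7, -0.3, 2.7]
grip_width: 0.117
[-1.7198 -0.3264  2.7203] [-0.0067 -0.0396 -0.0197] [0.442  0.0117 0.0064]
```

View pics/d9.png

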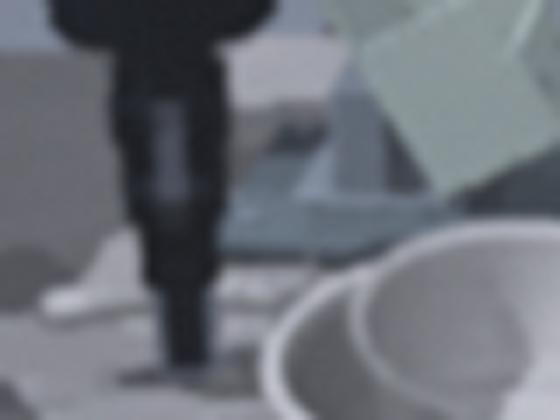

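View pics/s9.png

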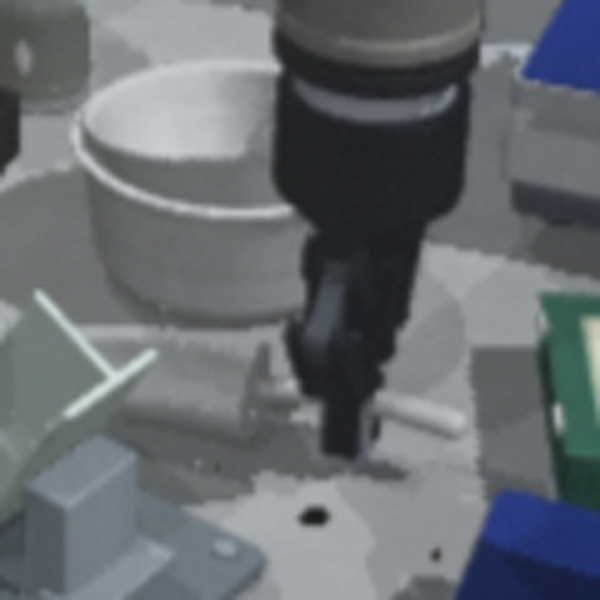

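View pics/w9.png

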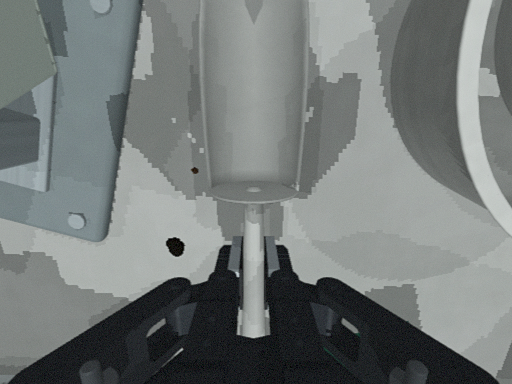

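The scoop lies flat: the contact moved from the bowl tip (moment/force lever 128 mm) back to the underside and heel. The TCP height of 6.4 mm also matches the 6.5 mm expected for a level scoop. I'll clamp at 110 N and lift straight up.

```bash
python3 -m jog '[[1,[0,0,0],0],[1,[0,0,0],0],[1,[0,0,0],0],[1,[0,0,0],0]]' 110
python3 -m jog '[[1,[0,0,-0.06],0],[1,[0,0,-0.16],0],[1,[0,0,-0.3],0],[1,[0,0,-0.45],0],[1,[0,0,-0.6],0],[1,[0,0,-0.75],0],[1,[0,0,-0.88],0],[1,[0,0,-0.88],0]]'
python3 -m jog '[[1,[0,0,-0.15],0],[1,[0,0,-0.35],0],[1,[0,0,-0.6],0],[1,[0,0,-0.8],0],[1,[0,0,-0.88],0],[1,[0,0,-0.88],0]]'
python3 - <<'E'
from h import *
s=sensors.sense(); print(s['force'],s['ft_torque'],s['eef_pos'])
d=eyes.capture("side"); cv2.imwrite("pics/d10.png",cv2.resize(d[100:250,130:270],None,fx=4,fy=4,interpolation=2))
d=eyes.capture("wrist"); cv2.imwrite("pics/w10.png",d)
E
```

```text
time_s: 10.23
eef_pos: [0.4423, 0.0117, 0.0065]
ee_rot: [[-0.001, -1.0, -0.0], [-1.0, 0.001, -0.0], [0.0, 0.0, -1.0]]
force: [-3.7, 1.0, 3.6]
grip_width: 0.107
time_s: 10.9
eef_pos: [0.444, 0.0115, 0.0968]
ee_rot: [[-0.001, -1.0, 0.005], [-1.0, 0.001, -0.001], [0.001, -0.005, -1.0]]
force: [1.1, -0.0, -2.8]
grip_width: 0.107
time_s: 11.4
eef_pos: [0.4433, 0.0116, 0.1835]
ee_rot: [[-0.001, -1.0, 0.003], [-1.0, 0.001, -0.001], [0.001, -0.003, -1.0]]
force: [0.3, 0.2, -1.6]
grip_width: 0.104
[ 0.2962  0.2208 -1.6242] [-0.0426  0.0827  0.0053] [0.4433 0.0116 0.1835]
```

View pics/d10.png

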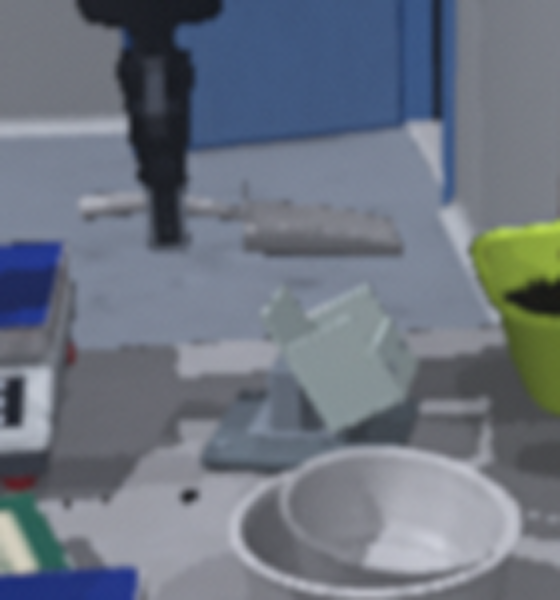

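View pics/w10.png

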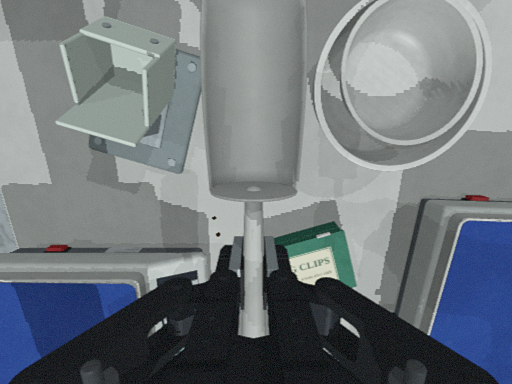

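Held level with the open side up. I'll compare the side picture with a projected model of a level scoop, and refine the pot centre from this wrist picture.

```bash
cat >> h.py <<'E'
def scoop_pts(grip,yaw,pitch):
    # yaw: heading of bowl direction; pitch>0: handle end up (bowl down). returns labelled pts
    f=np.array([np.cos(yaw),np.sin(yaw),0]);u=np.array([0,0,1.])
    y=-f*np.cos(pitch)+u*np.sin(pitch); z=f*np.sin(pitch)+u*np.cos(pitch); x=np.cross(y,z)
    P=[(0,87,25.5),(-24,0,1),(24,0,1),(-24,-85,1),(24,-85,1),(-24,0,21),(24,0,21),(-24,-85,21),(24,-85,21),(0,45,25.5)]
    return np.array([grip+(a*x+(b-45)*y+(c-25.5)*z)/1e3 for a,b,c in P])
E
python3 - <<'E'
from h import *
s=sensors.sense(); R=np.array(s['ee_rot']);p=np.array(s['eef_pos']);g=p-.019*R[:,2]
f=-R[:,1];yaw=np.arctan2(f[1],f[0])
D=cam("side")
im=cv2.imread("pics/d10.png")
for pitch,col in((0,(0,255,0)),(5,(0,0,255)),(-5,(255,0,0))):
    q=(proj(D,scoop_pts(g,yaw,np.radians(pitch)))-[130,100])*4
    print(pitch,q[[0,2,4,6,8]].round(0).tolist())
    for i in (0,1,2,3,4,5,6,7,8): cv2.circle(im,tuple(q[i].astype(int)),3,col,-1)
cv2.imwrite("pics/d10o.png",im)
W=cam("wrist",s); w=cv2.imread("pics/w10.png"); th=np.linspace(0,2*np.pi,200)
big=cv2.resize(w[0:190,290:512],None,fx=3,fy=3,interpolation=2)
for c,z,r,col in(((.5427,-.1155),.0714,.0774,(0,0,255)),):
    q=(proj(W,np.c_[c[0]+r*np.cos(th),c[1]+r*np.sin(th),0*th+z])-[290,0])*3
    cv2.polylines(big,[q.astype(np.int32)],True,col,1)
cv2.imwrite("pics/w10o.png",big)
E
```

```text
0 [[85.0, 219.0], [245.0, 241.0], [391.0, 235.0], [244.0, 208.0], [391.0, 202.0]]
5 [[84.0, 213.0], [242.0, 248.0], [387.0, 253.0], [243.0, 214.0], [390.0, 220.0]]
-5 [[86.0, 226.0], [248.0, 234.0], [394.0, 216.0], [244.0, 201.0], [390.0, 183.0]]
```

View pics/d10o.png

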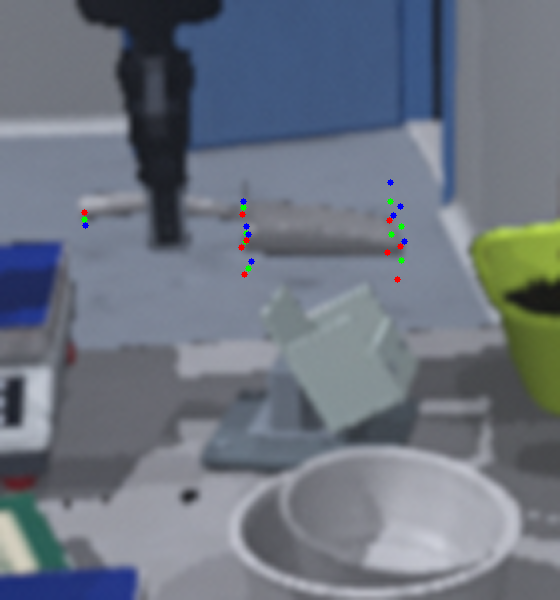

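View pics/w10o.png

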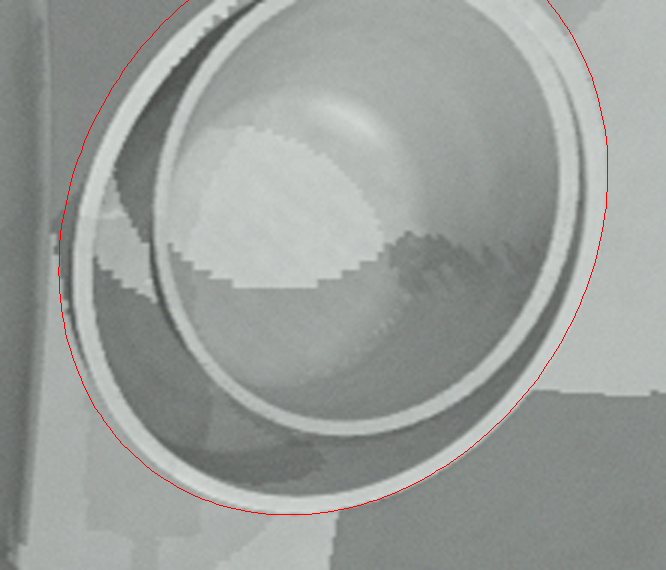

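The side picture suggests a pitch of several degrees with the bowl end low, possibly sag in the grip on lifting. I'll compare the wrist pictures taken before and after the lift, where tool-relative geometry should match.

```bash
python3 - <<'E'
from h import *
a=cv2.imread("pics/w9.png");b=cv2.imread("pics/w10.png")
out=np.hstack([cv2.resize(x[0:230,180:330],None,fx=2.6,fy=2.6,interpolation=2) for x in(a,b)])
cv2.imwrite("pics/cmp.png",out)
E
```

```text
(no output)
```

View pics/cmp.png

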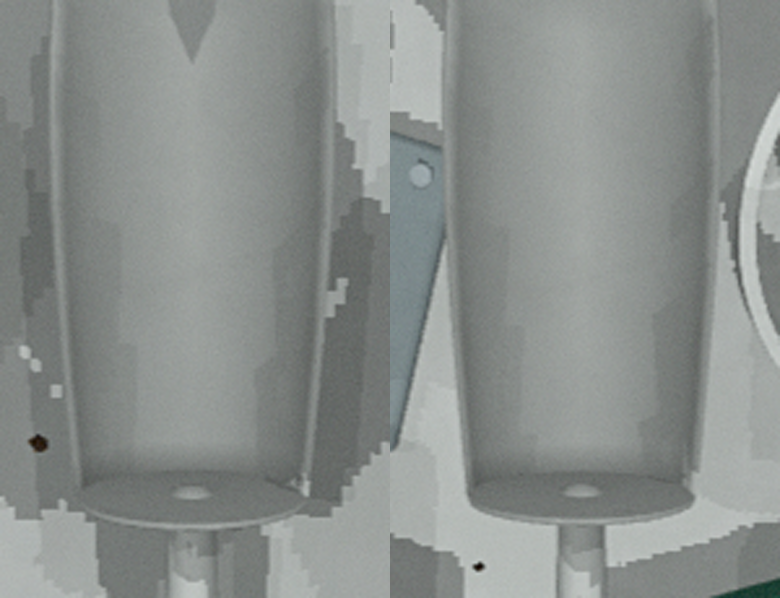

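Widths in the lifted view are about 4% smaller, which means a sag of about 3° in the pads after the lift. I'll check whether it is still creeping and quantify it better with fresh pictures.

```bash
python3 - <<'E'
from h import *
s=sensors.sense(); R=np.array(s['ee_rot']);p=np.array(s['eef_pos']);g=p-.019*R[:,2]
w=eyes.capture("wrist");b=cv2.imread("pics/w10.png"); print("wrist diff",np.abs(w.astype(int)-b)[0:230,200:310].mean())
yaw=np.arctan2(-R[1,1],-R[0,1])
d=eyes.capture("side");c=eyes.capture("scene")
cv2.imwrite("pics/d11.png",cv2.resize(d[135:175,140:240],None,fx=8,fy=8,interpolation=2))
q=proj(cam("scene"),scoop_pts(g,yaw,0));print(q.round())
x0,y0=int(q[:,0].min())-15,int(q[:,1].min())-15
big=cv2.resize(c[y0:y0+80,x0:x0+110],None,fx=7,fy=7,interpolation=2)
for pitch,col in((0,(0,255,0)),(6,(0,0,255))):
    for P in (proj(cam("scene"),scoop_pts(g,yaw,np.radians(pitch)))-[x0,y0]+.5)*7: cv2.circle(big,tuple(P.astype(int)),3,col,-1)
cv2.imwrite("pics/s11.png",big)
E
```

```text
wrist diff 2.545994729907773
[[347. 181.]
 [307. 179.]
 [299. 189.]
 [268. 172.]
 [259. 182.]
 [307. 170.]
 [299. 180.]
 [268. 163.]
 [258. 173.]
 [326. 177.]]
```

View pics/d11.png

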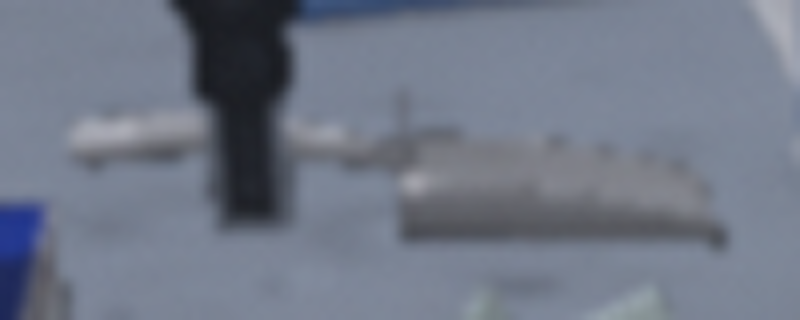

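View pics/s11.png

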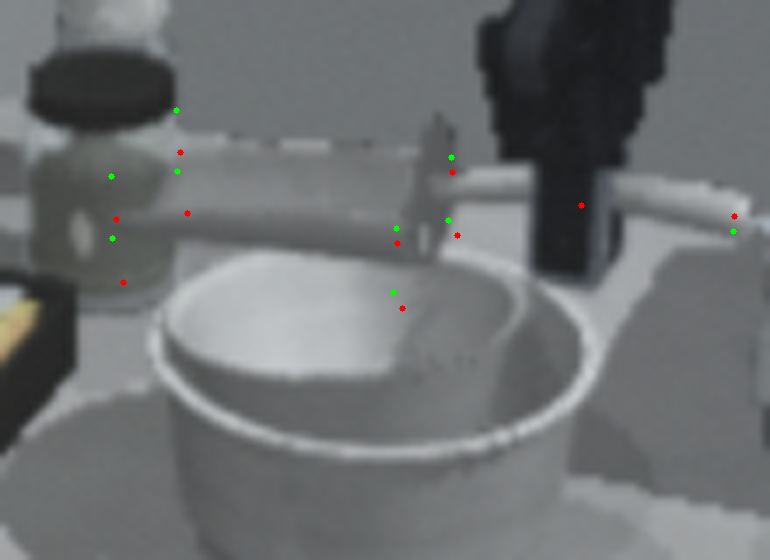

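The pitch is about 4° (bowl end low) in all views and not creeping. Time used is 11.6 s, so I'll mend it: go back down and press the heel slightly beyond flat at a constant 60 N grip, over-rotating by about 4° to cancel the give.

```bash
python3 -m jog '[[1,[0,0,0.2],0],[1,[0,0,0.5],0],[1,[0,0,0.8],0],[1,[0,0,1],0],[1,[0,0,1],0]]'
python3 -m jog '[[1,[0,0,0.2],0],[1,[0,0,0.4],0],[1,[0,0,0.55],0],[1,[0,0,0.62],0],[1,[0,0,0.62],0],[1,[0,0,0.62],0]]' 60
python3 -m jog '[[1,[0,0.01,0.04],0],[1,[0,0.01,0.08],0],[1,[0,0.01,0.11],0],[1,[0,0.01,0.14],0],[1,[0,0.01,0.14],0]]'
python3 - <<'E'
from h import *
s=sensors.sense(); print(s['force'],s['ft_torque'],s['eef_pos'])
E
```

```text
time_s: 12.07
eef_pos: [0.4391, 0.0121, 0.0784]
ee_rot: [[-0.001, -1.0, -0.009], [-1.0, 0.001, 0.001], [-0.001, 0.009, -1.0]]
force: [-1.3, -0.1, -1.2]
grip_width: 0.11
time_s: 12.57
eef_pos: [0.4428, 0.0116, 0.0211]
ee_rot: [[-0.001, -1.0, 0.0], [-1.0, 0.001, -0.0], [0.0, -0.0, -1.0]]
force: [-0.1, 0.0, -1.9]
grip_width: 0.11
time_s: 12.98
eef_pos: [0.4415, 0.0117, 0.0065]
ee_rot: [[-0.001, -1.0, 0.0], [-1.0, 0.001, -0.0], [0.0, -0.0, -1.0]]
force: [-1.8, -1.4, 3.7]
grip_width: 0.104
[-1.8131 -1.4249  3.6795] [ 0.0169 -0.0971  0.0598] [0.4415 0.0117 0.0065]
```

```bash
python3 -m jog '[[1,[0,0,0.01],0],[1,[0,0,0.02],0],[1,[0,0,0.03],0],[1,[0,0,0.03],0]]'
python3 - <<'E'
from h import *
s=sensors.sense(); print(s['force'],s['ft_torque'],s['eef_pos'])
cv2.imwrite("pics/w12.png",eyes.capture("wrist"))
d=eyes.capture("side"); cv2.imwrite("pics/d12.png",cv2.resize(d[180:240,140:240],None,fx=7,fy=7,interpolation=2))
E
```

```text
time_s: 13.32
eef_pos: [0.4411, 0.0117, 0.0038]
ee_rot: [[-0.001, -1.0, -0.0], [-1.0, 0.001, -0.0], [0.0, 0.0, -1.0]]
force: [-3.6, -0.1, 6.8]
grip_width: 0.105
[-3.6486 -0.0795  6.8007] [-0.0259 -0.047  -0.0142] [0.4411 0.0117 0.0038]
```

View pics/w12.png

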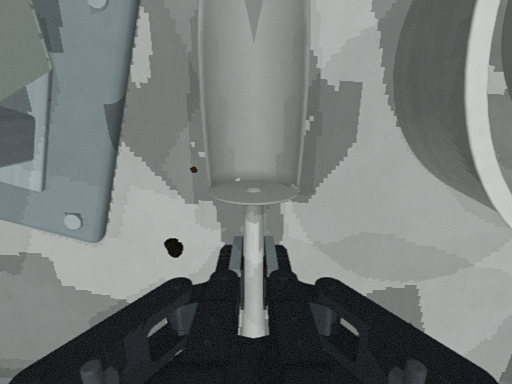

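The bowl now appears wider, so it has rotated up. I'll lift and re-measure.

```bash
python3 -m jog '[[1,[0,0,-0.04],0],[1,[0,0,-0.1],0],[1,[0,0,-0.2],0],[1,[0,0,-0.35],0],[1,[0,0,-0.5],0],[1,[0,0,-0.7],0],[1,[0,0,-0.9],0],[1,[0,0,-0.9],0]]'
python3 -m jog '[[1,[0,0,-0.15],0],[1,[0,0,-0.35],0],[1,[0,0,-0.6],0],[1,[0,0,-0.8],0],[1,[0,0,-0.9],0],[1,[0,0,-0.9],0],[1,[0,0,-0.9],0]]'
python3 - <<'E'
from h import *
s=sensors.sense(); R=np.array(s['ee_rot']);p=np.array(s['eef_pos']);g=p-.019*R[:,2]
print(s['force'],s['ft_torque'],p)
w=eyes.capture("wrist"); cv2.imwrite("pics/w13.png",w)
a=cv2.imread("pics/w12.png");b=cv2.imread("pics/w10.png")
cv2.imwrite("pics/cmp2.png",np.hstack([cv2.resize(x[0:230,190:320],None,fx=2,fy=2.5,interpolation=2) for x in(a,w,b)]))
d=eyes.capture("side");c=eyes.capture("scene")
cv2.imwrite("pics/d13.png",cv2.resize(d[135:175,140:240],None,fx=8,fy=8,interpolation=2))
yaw=np.arctan2(-R[1,1],-R[0,1])
for n,(ox,oy),k in(("side",(140,135),8),):
  for pt in(0,5): print(pt,((proj(cam(n),scoop_pts(g,yaw,np.radians(pt)))-[ox,oy]+.5)*k).round().tolist())
cv2.imwrite("pics/s13.png",cv2.resize(c[148:228,243:353],None,fx=7,fy=7,interpolation=2))
E
```

```text
time_s: 14.08
eef_pos: [0.4434, 0.0115, 0.0968]
ee_rot: [[-0.001, -1.0, 0.006], [-1.0, 0.001, -0.001], [0.001, -0.006, -1.0]]
force: [0.8, 0.7, -1.2]
grip_width: 0.104
time_s: 14.67
eef_pos: [0.4412, 0.0117, 0.1832]
ee_rot: [[-0.001, -1.0, -0.0], [-1.0, 0.001, -0.0], [0.0, 0.0, -1.0]]
force: [0.0, -0.3, -1.3]
grip_width: 0.112
[ 0.0061 -0.3137 -1.3387] [-0.0168  0.1537  0.0274] [0.4412 0.0117 0.1832]
0 [[90.0, 157.0], [418.0, 254.0], [412.0, 201.0], [725.0, 240.0], [704.0, 187.0], [415.0, 185.0], [408.0, 134.0], [724.0, 171.0], [703.0, 122.0], [246.0, 150.0]]
5 [[90.0, 144.0], [411.0, 268.0], [405.0, 214.0], [716.0, 278.0], [696.0, 224.0], [413.0, 199.0], [407.0, 147.0], [721.0, 210.0], [701.0, 159.0], [246.0, 150.0]]
```

View pics/cmp2.png

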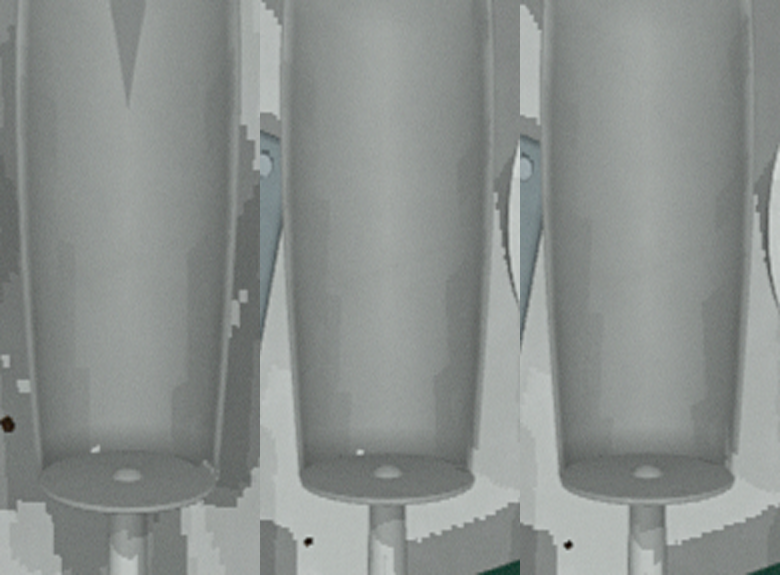

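View pics/d13.png

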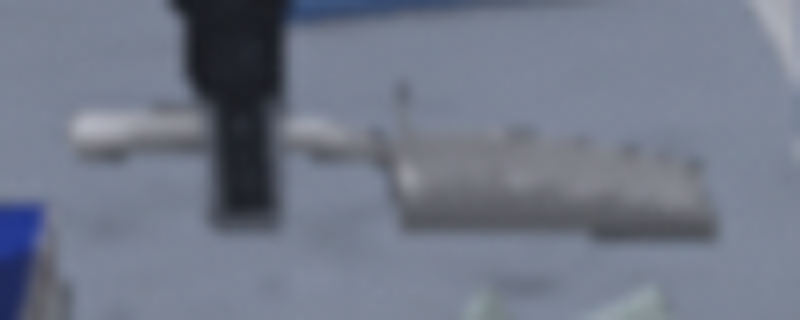

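View pics/s13.png

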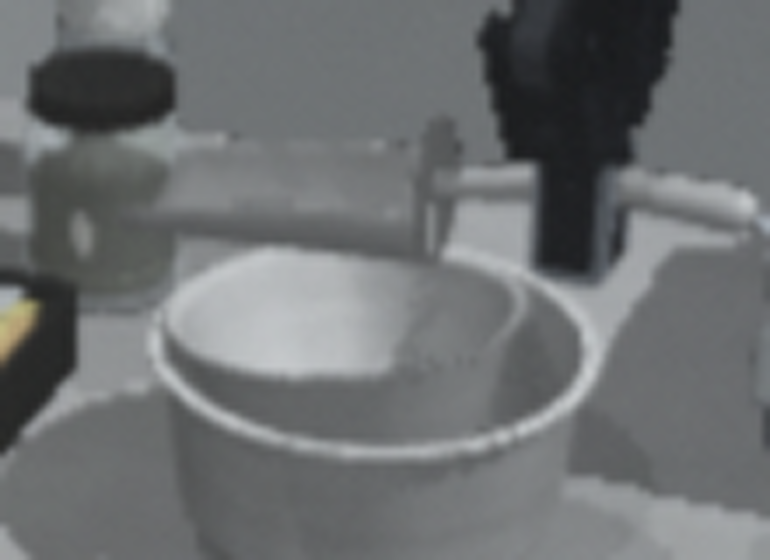

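It gave way by the same amount on lifting, leaving the pitch at about 4°. I'll check for creep over half a second of holding, since a steady offset and a creep need different remedies.

```bash
python3 -m jog '[[1,[0,0,0],0],[1,[0,0,0],0],[1,[0,0,0],0],[1,[0,0,0],0],[1,[0,0,0],0],[1,[0,0,0],0]]' 120
python3 - <<'E'
from h import *
w=eyes.capture("wrist"); cv2.imwrite("pics/w14.png",w)
def widths(im):
    g=cv2.cvtColor(im,cv2.COLOR_BGR2GRAY)
    return g
def edges(f):
    g=cv2.GaussianBlur(cv2.cvtColor(cv2.imread(f),cv2.COLOR_BGR2GRAY),(3,3),0).astype(float)
    # template-match scale: use patch of heel + rim against w13
    return g
r=edges("pics/w13.png")
for f in("w9","w10","w12","w13","w14"):
    g=edges(f"pics/{f}.png"); o=[]
    # track three patches of the reference (heel plate, handle root, pin)
    for (x,y,ww,h) in((205,175,96,32),(240,182,28,14),(236,200,36,22)):
        t=r[y:y+h,x:x+ww].astype(np.float32); S=g[y-12:y+h+12,x-12:x+ww+12].astype(np.float32)
        m=cv2.matchTemplate(S,t,cv2.TM_CCOEFF_NORMED); _,v,_,l=cv2.minMaxLoc(m); o.append((l[0]-12,l[1]-12,round(v,2)))
    print(f,o)
s=sensors.sense();print(s['grip_width'],s['ft_torque'],s['force'])
print(np.abs(edges("pics/w13.png")-edges("pics/w14.png"))[0:230,200:310].mean())
E
```

```text
time_s: 15.32
eef_pos: [0.4414, 0.0117, 0.1835]
ee_rot: [[-0.001, -1.0, -0.0], [-1.0, 0.001, -0.0], [0.0, 0.0, -1.0]]
force: [0.1, -1.0, -1.0]
grip_width: 0.103
w9 [(-1, 1, 0.69), (0, 1, 0.98), (12, 2, 0.4)]
w10 [(0, 0, 1.0), (0, 0, 0.99), (0, 1, 0.97)]
w12 [(-1, 0, 0.58), (0, 1, 0.98), (12, 2, 0.47)]
w13 [(0, 0, 1.0), (0, 0, 1.0), (0, 0, 1.0)]
w14 [(0, 0, 1.0), (0, 0, 0.99), (0, 0, 0.98)]
0.10127934109430932 [-0.0152  0.1313  0.0442] [-0.0537  0.832  -1.3559]
0.8482608695652174
```

There is no creep; the angle is steady. The behaviour fits an elastic wind-up that recoils in proportion to grip force: about 3.3° after 30 N and 4.9° after 60 N. I'll repeat the press once more at the minimum 20 N grip, over-rotate, and then clamp hard before lifting.

```bash
python3 -m jog '[[1,[0,0,0.2],0],[1,[0,0,0.5],0],[1,[0,0,0.8],0],[1,[0,0,1],0],[1,[0,0,1],0]]'
python3 -m jog '[[1,[0,0,0.2],0],[1,[0,0,0.4],0],[1,[0,0,0.55],0],[1,[0,0,0.64],0],[1,[0,0,0.64],0]]'
python3 -m jog '[[1,[0,0,0.03],0],[1,[0,0,0.06],0],[1,[0,0.01,0.1],0],[1,[0,0.01,0.13],0],[1,[0,0.01,0.155],0],[1,[0,0.01,0.165],0],[1,[0,0.01,0.165],0],[1,[0,0.01,0.165],0]]' 20
python3 - <<'E'
from h import *
s=sensors.sense(); print(s['force'],s['ft_torque'],s['eef_pos'],s['grip_width'])
cv2.imwrite("pics/w15.png",eyes.capture("wrist"))
E
```

```text
time_s: 15.78
eef_pos: [0.4389, 0.012, 0.0804]
ee_rot: [[-0.001, -1.0, -0.007], [-1.0, 0.001, 0.001], [-0.001, 0.007, -1.0]]
force: [-0.9, -0.4, -1.7]
grip_width: 0.107
time_s: 16.2
eef_pos: [0.4412, 0.0117, 0.0191]
ee_rot: [[-0.001, -1.0, -0.002], [-1.0, 0.001, 0.0], [-0.0, 0.002, -1.0]]
force: [-0.4, -0.4, -1.6]
grip_width: 0.106
time_s: 16.87
eef_pos: [0.4401, 0.0117, 0.0035]
ee_rot: [[-0.001, -1.0, -0.0], [-1.0, 0.001, -0.0], [0.0, 0.0, -1.0]]
force: [-5.1, -0.3, 7.4]
grip_width: 0.101
[-5.1075 -0.3061  7.3557] [-0.0216 -0.0844 -0.0541] [0.4401 0.0117 0.0035] 0.10106344822770576
```

```bash
python3 - <<'E'
from h import *
f=[cv2.imread(f"pics/{n}.png") for n in("w15","w12","w14")]
cv2.imwrite("pics/cmp3.png",np.hstack([cv2.resize(x[0:230,190:320],None,fx=2,fy=2.5,interpolation=2) for x in f]))
E
```

```text
(no output)
```

View pics/cmp3.png

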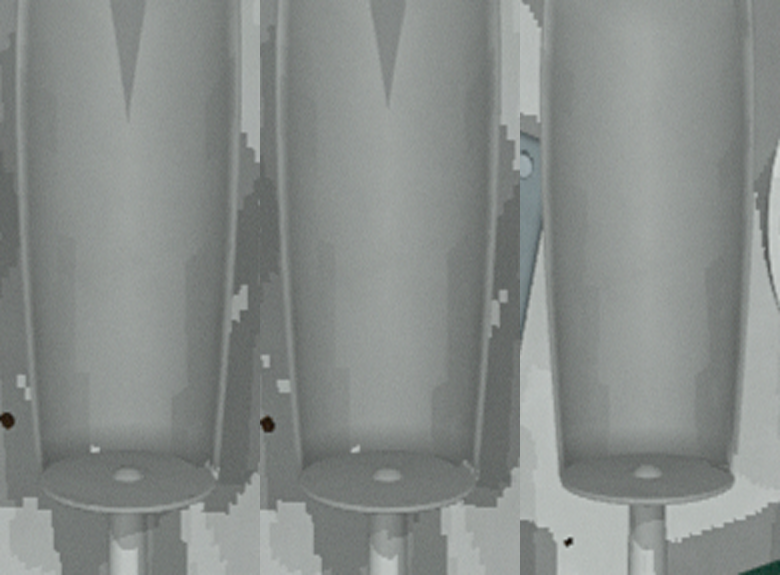

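```bash
python3 -m jog '[[1,[0,0,0],0],[1,[0,0,0],0],[1,[0,0,0],0],[1,[0,0,-0.01],0],[1,[0,0,-0.02],0],[1,[0,0,-0.05],0],[1,[0,0,-0.1],0],[1,[0,0,-0.1],0]]' 120
python3 - <<'E'
from h import *
s=sensors.sense(); print(s['force'],s['ft_torque'],s['eef_pos'],s['grip_width'])
w=eyes.capture("wrist");cv2.imwrite("pics/w16.png",w)
f=[cv2.imread(f"pics/{n}.png") for n in("w15","w16","w14")]
cv2.imwrite("pics/cmp4.png",np.hstack([cv2.resize(x[0:230,190:320],None,fx=2,fy=2.5,interpolation=2) for x in f]))
E
```

```text
time_s: 17.58
eef_pos: [0.4408, 0.0117, 0.0138]
ee_rot: [[-0.001, -1.0, 0.001], [-1.0, 0.001, -0.0], [0.0, -0.001, -1.0]]
force: [0.3, -0.3, -1.5]
grip_width: 0.106
[ 0.2695 -0.2714 -1.5403] [0.0407 0.0542 0.0547] [0.4408 0.0117 0.0138] 0.10555540827019257
```

View pics/cmp4.png

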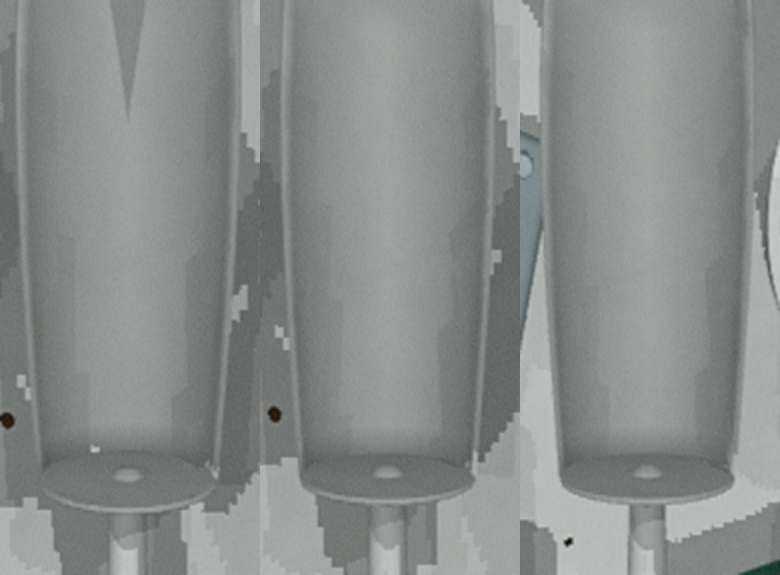

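With the tool at z 13.8 mm the scoop hangs free of the table (only its weight is felt). That bounds its droop to at most 3.2°, and it returns steadily to that same angle. That is level enough, so I'll lift and carry it over the pot.

```bash
python3 -m jog '[[1,[0,0,-0.15],0],[1,[0,0,-0.35],0],[1,[0,0,-0.55],0],[1,[0,0,-0.75],0],[1,[0,0,-0.87],0],[1,[0,0,-0.87],0]]'
python3 -m jog '[[1,[0,0,-0.15],0],[1,[0,0,-0.35],0],[1,[0,0,-0.6],0],[1,[0,0,-0.8],0],[1,[0,0,-0.87],0],[1,[0,0,-0.87],0]]'
python3 -m jog '[[1,[0.1,-0.01,0],0],[1,[0.25,-0.03,0],0],[1,[0.4,-0.05,0],0],[1,[0.55,-0.06,0],0],[1,[0.64,-0.07,0],0],[1,[0.64,-0.07,0],0]]'
python3 -m jog '[[1,[0.1,-0.01,0],0],[1,[0.25,-0.03,0],0],[1,[0.4,-0.05,0],0],[1,[0.55,-0.06,0],0],[1,[0.64,-0.07,0],0],[1,[0.64,-0.07,0],0],[1,[0.64,-0.07,0],0]]'
python3 - <<'E'
from h import *
s=sensors.sense(); R=np.array(s['ee_rot']);p=np.array(s['eef_pos']);g=p-.019*R[:,2]
print(s['force'],s['ft_torque'],p,s['grip_width'])
for n in("wrist","side","scene"): cv2.imwrite(f"pics/f_{n}.png",eyes.capture(n))
f=[cv2.imread(f"pics/{n}.png")[:290] for n in("f_side","f_scene")]
cv2.imwrite("pics/f2.png",cv2.resize(np.hstack([f[0][100:290,130:330],f[1][100:290,200:400]]),None,fx=2,fy=2.8,interpolation=2))
yaw=np.arctan2(-R[1,1],-R[0,1])
for k,pt in((0,0),(3,3)):
    q=scoop_pts(g,yaw,np.radians(pt)); print(pt,"bowl mid underside",q[1:5].mean(0))
    for n in("side","scene"): print(n,proj(cam(n),q).round(1).tolist())
E
```

```text
time_s: 18.13
eef_pos: [0.4417, 0.0115, 0.1021]
ee_rot: [[-0.001, -1.0, 0.004], [-1.0, 0.001, -0.001], [0.001, -0.004, -1.0]]
force: [1.2, 0.5, -1.8]
grip_width: 0.104
time_s: 18.63
eef_pos: [0.441, 0.0116, 0.1876]
ee_rot: [[-0.001, -1.0, 0.002], [-1.0, 0.001, -0.0], [0.0, -0.002, -1.0]]
force: [0.1, -0.0, -1.8]
grip_width: 0.106
time_s: 19.13
eef_pos: [0.4469, -0.054, 0.1856]
ee_rot: [[-0.003, -1.0, -0.003], [-1.0, 0.003, 0.0], [-0.0, 0.003, -1.0]]
force: [-0.3, -0.1, -1.9]
grip_width: 0.104
time_s: 19.72
eef_pos: [0.454, -0.1162, 0.1868]
ee_rot: [[-0.002, -1.0, -0.001], [-1.0, 0.002, 0.001], [-0.001, 0.001, -1.0]]
force: [0.1, -0.3, -1.4]
grip_width: 0.103
[ 0.1371 -0.3184 -1.411 ] [0.0129 0.0848 0.0041] [ 0.454  -0.1162  0.1868] 0.10341142813729123
0 bowl mid underside [ 0.5416 -0.1164  0.1813]
side [[153.9, 171.9], [201.2, 185.9], [199.8, 177.1], [245.1, 183.4], [241.3, 174.9], [200.7, 176.1], [199.3, 167.8], [245.1, 173.8], [241.3, 165.7], [176.3, 170.8]]
scene [[356.4, 152.0], [319.3, 152.3], [312.8, 160.4], [284.1, 146.8], [276.5, 154.5], [319.8, 144.1], [313.3, 152.0], [284.2, 138.8], [276.5, 146.3], [336.9, 149.0]]
3 bowl mid underside [ 0.5402 -0.1164  0.1767]
side [[153.8, 170.8], [200.5, 187.1], [199.2, 178.2], [244.4, 186.7], [240.7, 178.1], [200.6, 177.3], [199.2, 168.9], [244.9, 177.1], [241.1, 168.9], [176.3, 170.8]]
scene [[356.4, 151.0], [319.8, 153.3], [313.4, 161.5], [284.6, 149.6], [277.0, 157.4], [319.8, 145.1], [313.3, 153.0], [284.3, 141.6], [276.7, 149.1], [336.9, 149.0]]
```

View pics/f_wrist.png

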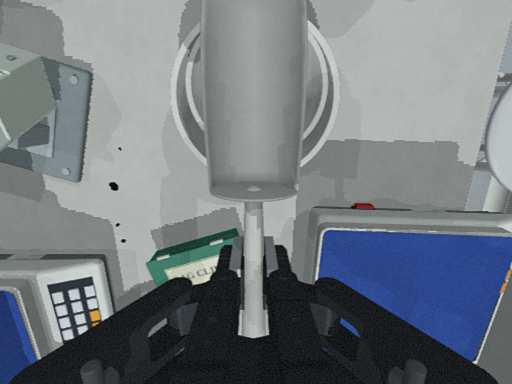

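View pics/f2.png

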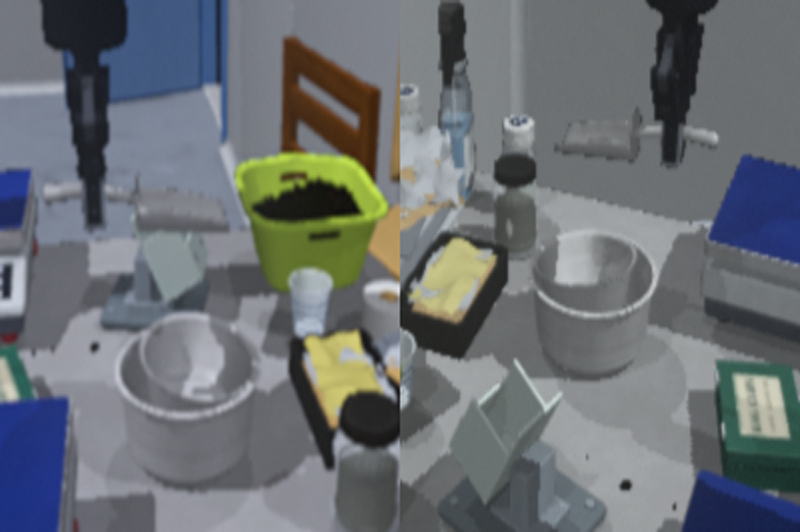

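The wrist view shows the bowl centred on the pot: rim columns 172–340 (middle 256) against bowl middle 255. Both outside views show it level, open side up, well above the rim. Before handing in, I'll check that the pot and the other things have not moved from the first pictures.

```bash
python3 - <<'E'
from h import *
for n,L in(("side",{"pot":(188,212,72,60),"stand":(180,185,55,33),"jar":(297,240,34,56),"cup":(272,196,24,24),"spice":(329,260,36,60)}),("scene",{"pot":(262,185,70,45),"stand":(219,236,84,76),"jar":(246,154,24,38),"cup":(186,217,22,30),"spice":(250,140,18,16)})):
    a=cv2.imread(f"pics/{n}0.png");b=cv2.imread(f"pics/f_{n}.png")
    for k,(x,y,w,h) in L.items():
        m=cv2.matchTemplate(b[y-8:y+h+8,x-8:x+w+8],a[y:y+h,x:x+w],cv2.TM_CCOEFF_NORMED);_,v,_,l=cv2.minMaxLoc(m);print(n,k,l[0]-8,l[1]-8,round(v,3))
s=sensors.sense();print(s['time_s'],s['eef_pos'],s['force'],s['grip_width'],np.abs(s['joint_vel']).max())
E
```

```text
side pot 0 0 0.79
side stand 0 0 0.83
side jar 0 0 0.971
side cup 0 0 0.88
side spice 0 0 0.974
scene pot 0 0 0.751
scene stand 0 0 0.352
scene jar 0 0 0.971
scene cup 0 0 0.743
scene spice 0 0 0.999
19.8667 [ 0.4541 -0.1155  0.187 ] [-0.1777  0.9941 -1.8914] 0.10526343536158086 0.15256013993305598
```

Nothing has shifted in either view, and the arm is at rest with the grip holding. I'm handing in.

```bash
python3 - <<'E'
from h import *
print(bot.job_done())
s=sensors.sense();print(s['time_s'],s['eef_pos'],s['grip_width'])
E
```

```text
the job is handed in; nothing more can be done
None
the job is handed in; nothing more can be done
```

The scoop is out of the stand and held level, open side up, over the steel pot at a 120 N grip. I handed the job in at about 20 s.

**How I levelled it:** A jog can only turn the tool about its vertical axis. So after drawing the scoop out along its own axis, I pivoted it in the pads by pressing the bowl on the free table between stand and pot (readings up to about 8 N).

**Last checks:**
- **Centring:** the bowl is at about (0.541, −0.116) and the pot centre at (0.543, −0.116). The wrist picture agrees: pot middle at column 256, bowl at 255.
- **Height:** the bowl's underside is at about 0.18 m, 90 to 105 mm above the pot depending on which rim height is right.
- **Other things:** the pot, stand, measuring cup, jar and spice jar show no shift in either fixed view. The scene view's match on the stand was weak (0.35), but the side view's was clear (0.83).

**What disagreed or failed:**
- **Tilt:** the bowl end droops by about 3°. Two further presses did not remove it. The scoop returned to the same angle each time without creeping, so I left it. The side and scene pictures had suggested 3.5° to 6°, with the bowl's upper edge hinting at 8°. But at 14 mm tool height the scoop hung clear of the table, which allows at most about 3.2°.
- **Pot rim height:** the outer rim measured about 72 mm, not the stated 88 mm. A smaller inner ring looks higher, so I chose a height that suits both.

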